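Gather the bushings in the blue corner of the tote

TASK

Turn the two yellow clamp knobs fully open, to their end stops, so that the tote on its board is free. Then take the tote by its black handle and tilt it about 30 degrees with the blue corner lowest, until all three brass bushings have slid together into the blue corner. Finish while still holding the tote tilted like that, steady, carried only by your grip and (if you like) by the board under its blue corner, clear of the clamps; do not spill a bushing or disturb the soap bottle, the jar or the screwdriver.

Things in the scene. Friction and masses are not known exactly. Their poses are not given: they have to be found in the camera images.
- base: plywood base board, 280 (x) x 300 (y) x 10 mm, fixed to the counter; origin under its centre. It carries the tote and two clamp posts. At yaw 0 its -x side faces the robot; it is found turned by up to about 25 degrees.
- clamp_left (a joint): left swing clamp (the one on the board's +y side), turns about an upright axis: 0 = closed (steel arm over the tote's rim), 1.4 rad = fully open at the end stop (arm beside the tote). It opens counterclockwise seen from above. Stiff enough to stay where left (about 0.06 N m).
- clamp_right (a joint): right swing clamp (on the board's -y side): 0 = closed, 1.4 rad = fully open at the end stop. It opens clockwise seen from above. Same stiffness.
- clamp_left_knob: yellow bar grip of the left clamp, 46 mm long (x) x 14 mm wide (y) x 34 mm high; origin on the turning axis at gripping height, 10 mm below the grip's flat top and about 92 mm above the counter; it turns with the clamp. x points along the bar and along the steel arm (12 mm wide, 8 mm thick, reaching 64 mm from the axis, its top 20.5 mm below the origin). z up. The axis stands 45 mm outside the tote's wall, on a 20 mm post. Grip it across y.
- clamp_right_knob: yellow bar grip of the right clamp, same shape, sizes and axes as the left one.
- tote: loose open grey plastic tote, 160 x 160 mm square, 50 mm high, walls and floor 4 mm, about 0.35 kg, with slick walls; origin under its centre, z up. Its axes run along the DIAGONALS: -x points to the blue corner (outer corner 113 mm from the origin, turned towards the robot), +x to the corner with the handle; so it must turn about its own y axis, the +x corner rising. It lies on the base board (underside 10 mm above the counter).
- tote_handle (a point): gripping point of the tote's upright black handle: a flat post 36 mm (x) x 14 mm (y) on the corner opposite the blue one, top 100 mm above the tote's underside. The point is on its middle line, 80 mm above the tote's underside and 98 mm from the tote's origin along +x; axes as the tote's. Grip it across y.
- tote_corner (a point): point in the inner edge of the blue corner, 7 mm above the tote's inner floor (0.1075 m from the tote's origin along -x); axes as the tote's.
- bushing1_center (a point): centre of brass bushing 1, an upright cylinder 20 mm across and 14 mm high, about 35 g, loose on the tote's floor; it starts to slide at about 10 degrees of tilt, and slips on along a wall into the corner from about 20 degrees.
- bushing2_center (a point): centre of brass bushing 2, an upright cylinder 20 mm across and 14 mm high, about 35 g, loose on the tote's floor; it starts to slide at about 10 degrees of tilt, and slips on along a wall into the corner from about 20 degrees.
- bushing3_center (a point): centre of brass bushing 3, an upright cylinder 20 mm across and 14 mm high, about 35 g, loose on the tote's floor; it starts to slide at about 10 degrees of tilt, and slips on along a wall into the corner from about 20 degrees.
- soap: green soap bottle, 60 mm across, 155 mm high with its black pump, standing at the robot's left; origin under its centre. Leave alone.
- jar: glass jar with steel lid, 100 mm across, 120 mm high, at the robot's right; origin under its centre. Leave alone.
- driver: yellow screwdriver 200 mm long lying at the robot's right; origin at mid-length, on the counter. Leave alone.
Not all that is in view belongs to the job. Of the things that look like the tote, the largest one is meant.

How it is judged:
By the outcome, as a careful person would: the job done as asked, in the order asked, and still so for the second after the job is handed in, while the arm keeps its last pose, push and grip.
It also fails if it takes over 69 s, if anything falls off the work surface, if the arm or the gripper's body presses on something with over 40 N, if the wrist force passes 120 N, or if a joint passes its speed limit or range.

ROBOT

A 6-joint arm with a two-finger parallel gripper is mounted at the origin on the work surface. World frame = base frame: x ahead of the robot, y to its left, z up, the work surface at z = 0. Lengths are in m, angles in rad, forces in N, time in s.
With the tool pointing down it reaches from about 0.3 to 1 m from the base axis. Payload 5.1 kg.
Tool frame: the origin (TCP) lies at the very end of the fingers, on their centre line; the grasp point (between the pads) lies 19 mm behind it (tcp_to_grasp is the distance from the TCP to the grasp point, in m); z points along the fingers, x is the direction in which the jaws open and shut, and the axes are right-handed (so a half turn about z gives the same grasp; the last joint's range is limited). The gripper opens to 95 mm and grips with 3 to 60 N. Pads are 20 mm wide; open, the fingers measure 119 mm over their backs; the gripper's body (75 mm by 180 mm) begins 59 mm behind the grasp point.
Start: joints at [-1.338, 0.124, 1.65, -0, 1.367, -0.083], TCP at [0.202, -0.618, 0.185] pointing down, gripper open.
Joint ranges: [-2.61, 2.61], [-1.02, 2.33], [0.03, 2.71], [-1.35, 4.49], [0.32, 2.68], [-2.91, 2.91]. Speed limits (rad/s): [2.57, 2.57, 3.14, 3.14, 3.14, 3.14].

INTERFACE

Orientations are given as a unit quaternion [w, x, y, z].
In Python, from workcell import state, read_camera, camera_params, finish_job, tcp_to_grasp gives the robot as it stands.
- The arm moves only by the tool carry_out, never from a script. Its argument "steps" is a list of rows, each an object of numbers: "fingers": the closure in counts, from 0 (fully open) to 255 (shut); "tx", "ty", "tz": the shift along the world's x, y, z each as a share of 50 mm, from -1 to 1; "ax", "ay", "az": the turn, a rotation vector about the world's x, y, z each as a share of 10 degrees, from -1 to 1. A call has 1 to 20 rows; each row shifts and turns the pose as measured when the row begins; what a row does not reach is not made up. A row lasts 1/8 s, in which the tool goes at most 62.5 mm and 10.7 degrees, less where a joint would pass 70% of its speed; a pose out of reach is approached as far as the arm can. A call with a number of a shift or a turn outside -1 to 1 is refused whole. A call with a gripper value outside its range is refused whole. The fingers move at their own pace and stop on an object; the grip force is fixed at half the most. Time passes only in rows, so rows that do not move let the fingers close. It gives the time, the measured TCP pose, the force and the opening at its end, in the units of the state.
- state(): the state, without advancing time (a new reading comes with each control period).
- read_camera(name): name is "scene" or "top"; returns the picture (384x512x3 uint8, red, green, blue); there is no depth.
- camera_params(name): a dict with "camera_matrix" (3x3 intrinsics, pixels), "k1" (the pictures are not rectified: a ray, as slopes to the right and down, at radius r is drawn at 1 + k1 r^2 times it, then the intrinsics apply), "R" (3x3) and "t" (3): a world point X has camera coordinates R X + t. Camera axes: x right, y down, z forward; pixel columns grow to the right and rows downward; lengths in m; the calibration is good to about 2 mm. A picture is of the moment at which its call begins. camera_params takes no time and is no camera call.
- finish_job(): hands the job in, once; it reports no verdict.
The state is a dict: "clock": time; "q": joint angles; "joint_vel": joint speeds; "joint_efforts": joint torques, N m; "position": TCP position; "eef_rot": TCP orientation; "contact_force": force on the tool from outside, world axes, zero at the start; "torque": the same for the moment, N m; "width": opening from 0.0 (shut) to 1.0 (fully open).
Only numpy, scipy, OpenCV 4.12 (cv2) and the standard library are available. Lean on these libraries where they do the work, as an engineer would, in place of code of your own. Each camera call takes 0.05 s, during which the arm holds its last target.

## Working session

There is one attempt and no reset: what is moved stays moved. The work goes in short steps, Python scripts to look and compute and a tool call to move; the robot and the scene stay as the last step left them, time stands still between calls to the robot, and variables do not carry over. Pictures are saved under pics/ and viewed, and the job is handed in when it is done.

Besides the shell and the picture viewer there is one more tool, called after "Call:" as a command line: name --argument value ..., lists and objects as JSON in quotes. carry_out: Moves the arm, as the interface text tells. Shift numbers are shares of 50 mm and turn numbers shares of 10 degrees, none past 1 either way. Its arguments: {"type":"object","properties":{"steps":{"type":"array"}},"required":["steps"]}

```bash
mkdir -p pics; ls; python3 - <<'E'
from workcell import *
import cv2,numpy as np
print(state()); print(tcp_to_grasp)
for n in("scene","top"):
    im=read_camera(n); cv2.imwrite(f"pics/{n}0.png",im[:,:,::-1]); print(n,camera_params(n))
E
```

```text
pics
{'clock': 0.0, 'q': array([-1.33760627e+00,  1.24484687e-01,  1.65166773e+00,  1.71695921e-05,
        1.36750145e+00, -8.26323204e-02]), 'joint_vel': array([-0.00026974, -0.00154343,  0.00080207,  0.00050717,  0.00091486,
       -0.00051715]), 'joint_efforts': array([ 2.45728326e-03, -4.17600560e+01, -3.59929490e+01,  7.74632092e-02,
        4.92545951e-02, -1.90743153e-04]), 'position': array([ 0.20168332, -0.61717886,  0.18370404]), 'eef_rot': array([-6.78252965e-04,  8.09504038e-01, -5.87113405e-01, -7.76013842e-04]), 'contact_force': array([0.15655877, 0.33370956, 0.84014991]), 'torque': array([-0.01672234, -0.00081601, -0.03168398]), 'width': 0.9975874586922092}
0.0188
scene {'camera_matrix': array([[394.05872819,   0.        , 255.66071856],
       [  0.        , 394.05872819, 190.00538431],
       [  0.        ,   0.        ,   1.        ]]), 'k1': 0.02033711658874626, 'R': array([[-0.8654829 ,  0.50065983,  0.01670608],
       [ 0.25018155,  0.46089659, -0.85145964],
       [-0.43399141, -0.73274421, -0.52415397]]), 't': array([ 0.4142098 , -0.06262148,  1.38220665])}
top {'camera_matrix': array([[352.40008276,   0.        , 254.18729952],
       [  0.        , 352.40008276, 194.51917992],
       [  0.        ,   0.        ,   1.        ]]), 'k1': -0.031202719438951705, 'R': array([[ 7.54336846e-04, -9.99980985e-01,  6.12053760e-03],
       [-9.82830371e-01, -1.87067174e-03, -1.84501931e-01],
       [ 1.84509873e-01, -5.87627363e-03, -9.82813093e-01]]), 't': array([0.00736805, 0.49683504, 1.00389659])}
```

View pics/scene0.png

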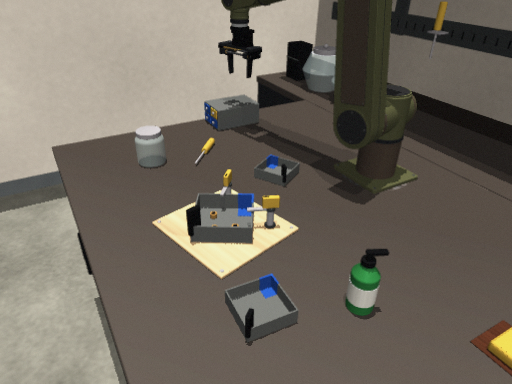

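View pics/top0.png

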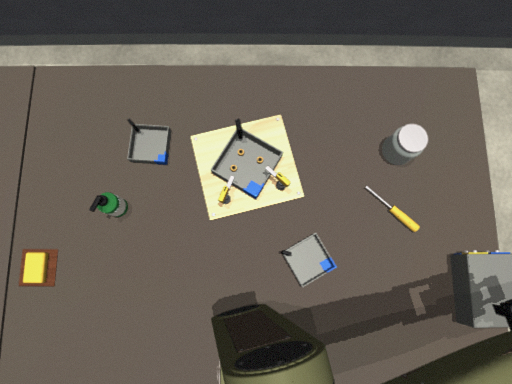

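```bash
python3 - <<'E'
import cv2
im=cv2.imread('pics/top0.png')
cv2.imwrite('pics/top0c.png',cv2.resize(im[90:290,170:400],None,fx=3.4,fy=3,interpolation=cv2.INTER_CUBIC)[:600,:800])
E
```

```text
(no output)
```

View pics/top0c.png

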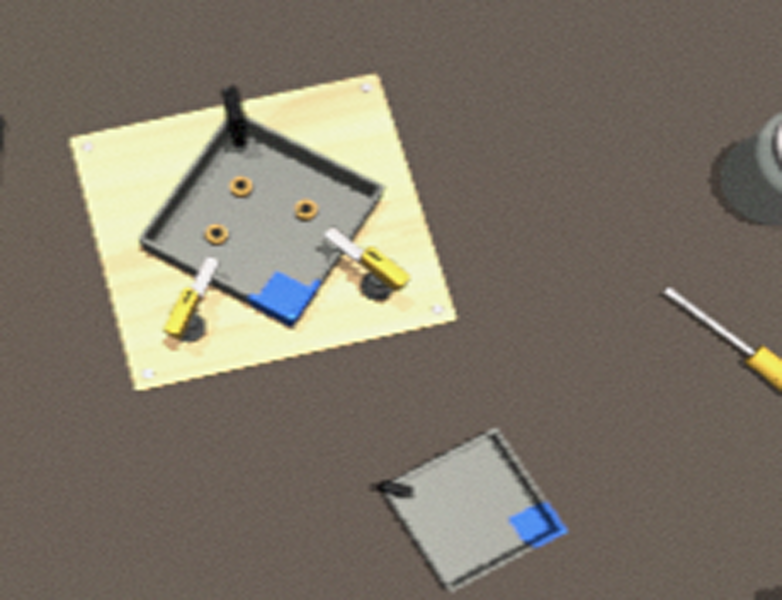

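Candidates for the tote: grey trays at top-view (247,165), (150,145) and (309,260). The one on the board at (247,165), with bushings and clamps, is the largest, so I choose it; the crop confirms it. The yellow knobs are at (223,195) for the left and (283,180) for the right. The sponge (35,268) and the screwdriver (404,218) are also yellow but are not wanted. The handle is at (239,128).

```bash
cat > h.py <<'E'
from workcell import *
import cv2,numpy as np
from scipy.spatial.transform import Rotation as Rn
def ray(n,uv):
    p=camera_params(n);K=p["camera_matrix"];k=p["k1"]
    uv=np.atleast_2d(np.array(uv,float))
    x=cv2.undistortPoints(uv.reshape(-1,1,2),K,np.array([k,0,0,0,0.])).reshape(-1,2)
    d=np.c_[x,np.ones(len(x))]@p["R"]; c=-p["R"].T@p["t"]
    return c,d
def onz(n,uv,z):
    c,d=ray(n,uv); return c+d*((z-c[2])/d[:,2])[:,None]
def proj(n,X):
    p=camera_params(n)
    return cv2.projectPoints(np.atleast_2d(np.array(X,float)),cv2.Rodrigues(p["R"])[0],p["t"],p["camera_matrix"],np.array([p["k1"],0,0,0,0.]))[0].reshape(-1,2)
def tri(uv1,uv2):
    A=np.zeros((3,3));b=np.zeros(3)
    for n,u in(("scene",uv1),("top",uv2)):
        c,d=ray(n,u);d=d[0]/np.linalg.norm(d[0]);M=np.eye(3)-np.outer(d,d);A+=M;b+=M@c
    return np.linalg.solve(A,b)
def blobs(im,lo,hi,amin=25):
    m=cv2.inRange(cv2.cvtColor(im,cv2.COLOR_BGR2HSV),lo,hi)
    n,l,s,c=cv2.connectedComponentsWithStats(m)
    return [(l==i,s[i],c[i]) for i in range(1,n) if s[i,4]>=amin]
def ax(m):
    y,x=np.nonzero(m);P=np.c_[x,y].astype(np.float32);return cv2.minAreaRect(P)
def st():
    s=state();R=Rn.from_quat(np.roll(s["eef_rot"],-1)).as_matrix()
    print('t',round(s["clock"],3),'p',s["position"].round(4),'x',R[:,0].round(3),'yawx',np.degrees(np.arctan2(R[1,0],R[0,0])).round(1),'z',R[:,2].round(3),'F',s["contact_force"].round(1),'T',s["torque"].round(2),'w',round(s["width"],3),'q',s["q"].round(2))
def shot(n,name):
    im=read_camera(n)[:,:,::-1].copy();cv2.imwrite(f"pics/{name}.png",im);return im
E
python3 - <<'E'
from h import *
for n in("top","scene"):
    im=cv2.imread(f"pics/{n}0.png"); print(n)
    for m,s,c in blobs(im,(20,140,80),(32,255,255)):
        if n=='top' and not(200<c[0]<300 and 150<c[1]<220):continue
        r=ax(m);bp=cv2.boxPoints(r);print('yellow',s,c.round(1),bp.round(1).tolist());
        print('   z.1',onz(n,[c],.1).round(4))
    for m,s,c in blobs(im,(105,150,80),(125,255,255)): print('blue',s,c.round(1))
# board
im=cv2.imread("pics/top0.png")
m=cv2.inRange(cv2.cvtColor(im,cv2.COLOR_BGR2HSV),(15,30,150),(35,130,255))
cs=max(cv2.findContours(m,0,2)[0],key=cv2.contourArea)
r=cv2.minAreaRect(cv2.convexHull(cs));b=cv2.boxPoints(r);W=onz('top',b,.01);print('board',b.round(1).tolist(),W.round(4).tolist(),W.mean(0))
E
python3 - <<'E'
import cv2
im=cv2.imread('pics/scene0.png')
cv2.imwrite('pics/scene0c.png',cv2.resize(im[160:270,150:305],None,fx=5,fy=5,interpolation=cv2.INTER_CUBIC))
im=cv2.imread('pics/top0.png')
cv2.imwrite('pics/top0d.png',cv2.resize(im[110:220,185:310],None,fx=5,fy=5,interpolation=cv2.INTER_CUBIC))
E
```

```text
top
yellow [277 173  13  13  85] [282.5 179.3] [[275.0, 176.0], [279.0, 172.0], [289.5, 182.5], [285.5, 186.5]]
   z.1 [[ 0.5311 -0.0722  0.1   ]]
yellow [219 186   9  17  80] [223.1 194.2] [[217.8000030517578, 200.39999389648438], [223.5, 185.39999389648438], [228.39999389648438, 187.3000030517578], [222.8000030517578, 202.3000030517578]]
   z.1 [[0.4874 0.0962 0.1   ]]
blue [154 152  13  11  77] [161.  158.4]
blue [243 181  21  16 166] [253.2 188.7]
blue [321 258  15  14 135] [327.9 264.5]
scene
yellow [434   2  14  28 204] [440.3  15.4] [[433.5, 28.600000381469727], [440.1000061035156, 0.6000000238418579], [447.20001220703125, 2.299999952316284], [440.6000061035156, 30.299999237060547]]
   z.1 [[-2.7806 -1.9544  0.1   ]]
yellow [211 107   6  12  39] [213.8 112.6] [[211.0, 107.0], [216.0, 107.0], [216.0, 118.0], [211.0, 118.0]]
   z.1 [[ 0.3586 -0.544   0.1   ]]
yellow [202 138  13  16 100] [208.  144.7] [[200.0, 150.0], [210.39999389648438, 136.10000610351562], [215.60000610351562, 139.89999389648438], [205.10000610351562, 153.8000030517578]]
   z.1 [[ 0.5022 -0.2804  0.1   ]]
yellow [223 169   9  17 116] [227.1 176.9] [[223.0, 169.0], [231.0, 169.0], [231.0, 185.0], [223.0, 185.0]]
   z.1 [[ 0.5433 -0.0559  0.1   ]]
yellow [262 195  18  14 220] [270.5 201.1] [[262.0, 195.0], [279.0, 195.0], [279.0, 208.0], [262.0, 208.0]]
   z.1 [[0.5005 0.1122 0.1   ]]
yellow [488 327  24  41 566] [502.6 346.5] [[488.0, 327.0], [511.0, 327.0], [511.0, 367.0], [488.0, 367.0]]
   z.1 [[0.3938 0.6738 0.1   ]]
blue [205 103   5  10  27] [207.4 107.4]
blue [206 113  11  15  61] [211.4 119.6]
blue [267 155  11  13 122] [271.8 161.2]
blue [238 194  16  22 295] [244.5 203.6]
blue [260 274  19  24 336] [268.2 285.4]
board [[116.0, 45.0], [436.0, 45.0], [436.0, 65.0], [116.0, 65.0]] [[1.0172, 0.4755, 0.01], [1.0246, -0.613, 0.01], [0.949, -0.6048, 0.01], [0.9425, 0.4693, 0.01]] [ 0.98331988 -0.06824243  0.01      ]
```

View pics/scene0c.png

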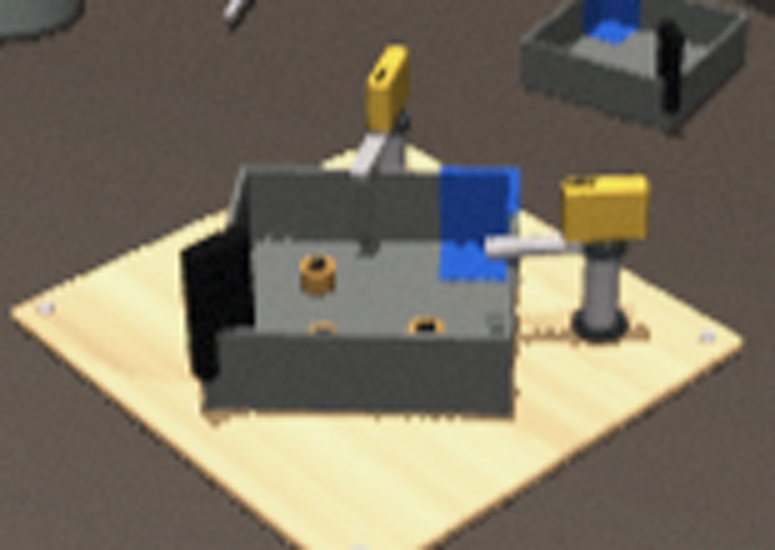

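View pics/top0d.png

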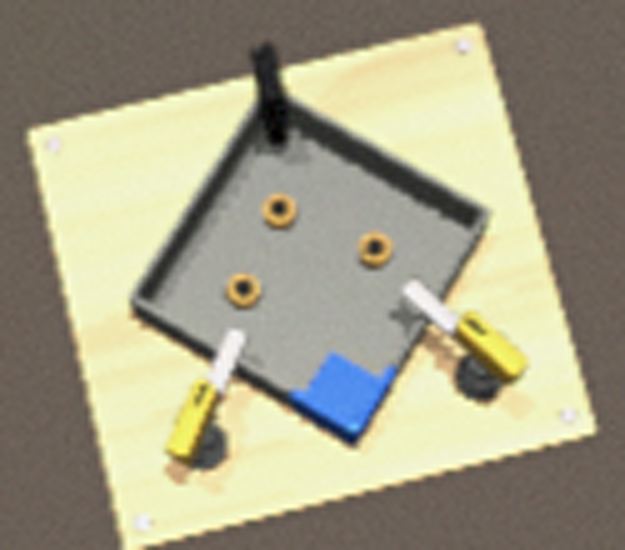

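```bash
python3 - <<'E'
from h import *
o=np.array([185,110.]);
t=lambda *P:(np.array(P,float)+.0)/5+o-0.4
print('cam',ray('top',[[0,0]])[0].round(3),ray('scene',[[0,0]])[0].round(3))
B=onz('top',t((27,130),(479,23),(597,432),(125,550)),.01)
print('board',B.round(4).tolist(),B.mean(0).round(4)); 
for i in range(4):print(np.linalg.norm(B[i]-B[i-1]).round(3),end=' ')
v=B[0]+B[1]-B[2]-B[3];print('board yaw',np.degrees(np.arctan2(v[1],v[0])))
C=onz('top',t((133,300),(489,212),(355,443)),.06);print('tote L R blue',C.round(4).tolist(),np.linalg.norm(C[0]-C[1]))
yv=C[0]-C[1];print('tote yaw',np.degrees(np.arctan2(-yv[0],yv[1])),'centre',((C[0]+C[1])/2).round(4)); 
yaw=np.arctan2(-yv[0],yv[1]);X=np.array([np.cos(yaw),np.sin(yaw),0]); c2=C[2]+.113*X;print('centre from blue',c2.round(4))
H=onz('top',t((262,48),(277,95)),.11);print('handle top?',H.round(4).tolist())
for nm,P,ar in(('L',[(167,455),(188,462),(215,385),(195,378)],(232,335)),('R',[(457,326),(478,311),(526,367),(508,382)],(412,290))):
    K=onz('top',t(*P),.102);k=K.mean(0);A=onz('top',t(ar),.0715)[0]
    print(nm,k.round(4),'sides',[np.linalg.norm(K[i]-K[i-1]).round(4) for i in range(4)],'dir',np.degrees(np.arctan2(A[1]-k[1],A[0]-k[0])).round(1),np.linalg.norm((A-k)[:2]))
print('tri L',tri((271.2,203.5),(223.1,194.2)),'R',tri((227.1,176.9),(282.5,179.3)))
E
```

```text
cam [0.303 0.014 1.078] [0.974 0.834 0.664]
board [[0.6943, 0.2125, 0.01], [0.7677, -0.0767, 0.01], [0.4993, -0.1459, 0.01], [0.4257, 0.1434, 0.01]] [0.5967 0.0333 0.01  ]
0.277 0.298 0.277 0.299 board yaw 14.446814037084051
tote L R blue [[0.5695, 0.1362, 0.06], [0.6247, -0.0768, 0.06], [0.4833, 0.004, 0.06]] 0.2200257882267221
tote yaw 14.519732665396148 centre [0.5971 0.0297 0.06  ]
centre from blue [0.5926 0.0323 0.06  ]
handle top? [[0.7082, 0.0587, 0.11], [0.6793, 0.0497, 0.11]]
L [0.4889 0.0967 0.102 ] sides [np.float64(0.0467), np.float64(0.0125), np.float64(0.0465), np.float64(0.0121)] dir -19.9 0.06011233422063693
R [ 0.5318 -0.0737  0.102 ] sides [np.float64(0.0433), np.float64(0.015), np.float64(0.0423), np.float64(0.0136)] dir 47.0 0.06035628005924535
tri L [0.49014003 0.09830519 0.08146141] R [ 0.53410227 -0.0736002   0.08861777]
```

Call:
carry_out --steps '[{"tx": 0.6,"ty": 1,"az": 0.26},{"tx": 0.6,"ty": 1,"az": 0.26},{"tx": 0.6,"ty": 1,"az": 0.26},{"tx": 0.6,"ty": 1,"az": 0.26},{"tx": 0.6,"ty": 1,"az": 0.26},{"tx": 0.6,"ty": 1,"az": 0.26},{"tx": 0.6,"ty": 1,"az": 0.26},{"tx": 0.6,"ty": 1,"az": 0.26},{"tx": 0.6,"ty": 1,"az": 0.26},{"tx": 0.6,"ty": 1,"az": 0.26}]'

```text
$.steps[0]: bad value
```

```bash
python3 - <<'E'
from h import *
st()
o=np.array([185,110.]);t=lambda *P:(np.array(P,float))/5+o-0.4
for P in([(177.5,458.5),(205,381.5)],[(517,374.5),(467.5,318.5)]):
    K=onz('top',t(*P),.102);d=K[1]-K[0];print(np.degrees(np.arctan2(d[1],d[0])))
E
```

```text
t 0.1 p [ 0.2017 -0.6172  0.1838] x [ 0.311 -0.951 -0.002] yawx -71.9 z [-0.     0.002 -1.   ] F [ 0.5 -0.6  0.3] T [-0.01  0.03  0.01] w 0.998 q [-1.34  0.12  1.65 -0.    1.37 -0.08]
-18.44049009887197
40.34430016527934
```

Call:
carry_out --steps '[{"fingers": 0,"tx": 0.6,"ty": 1,"tz": 0,"ax": 0,"ay": 0,"az": 0.26},{"fingers": 0,"tx": 0.6,"ty": 1,"tz": 0,"ax": 0,"ay": 0,"az": 0.26},{"fingers": 0,"tx": 0.6,"ty": 1,"tz": 0,"ax": 0,"ay": 0,"az": 0.26},{"fingers": 0,"tx": 0.6,"ty": 1,"tz": 0,"ax": 0,"ay": 0,"az": 0.26},{"fingers": 0,"tx": 0.6,"ty": 1,"tz": 0,"ax": 0,"ay": 0,"az": 0.26},{"fingers": 0,"tx": 0.6,"ty": 1,"tz": 0,"ax": 0,"ay": 0,"az": 0.26},{"fingers": 0,"tx": 0.6,"ty": 1,"tz": 0,"ax": 0,"ay": 0,"az": 0.26},{"fingers": 0,"tx": 0.6,"ty": 1,"tz": 0,"ax": 0,"ay": 0,"az": 0.26},{"fingers": 0,"tx": 0.6,"ty": 1,"tz": 0,"ax": 0,"ay": 0,"az": 0.26},{"fingers": 0,"tx": 0.6,"ty": 1,"tz": 0,"ax": 0,"ay": 0,"az": 0.26}]'

```text
clock: 1.35
position: [0.5043, -0.1017, 0.1785]
eef_rot: [-0.002, 0.922, -0.387, -0.003]
contact_force: [0.1, -0.3, -0.2]
width: 1.0
```

```bash
python3 - <<'E'
from h import *
st()
E
```

```text
t 1.35 p [ 0.5043 -0.1017  0.1785] x [ 0.7   -0.714 -0.007] yawx -45.5 z [-0.004  0.005 -1.   ] F [ 0.1 -0.3 -0.2] T [-0.05 -0.1  -0.08] w 1.0 q [-0.31 -0.17  1.95  0.    1.37  0.49]
```

Call:
carry_out --steps '[{"fingers": 0,"tx": 0.55,"ty": 0.55,"tz": -0.3,"ax": 0,"ay": 0,"az": 0},{"fingers": 0,"tx": 0,"ty": 0,"tz": -0.5,"ax": 0,"ay": 0,"az": 0},{"fingers": 0,"tx": 0,"ty": 0,"tz": 0,"ax": 0,"ay": 0,"az": 0}]'

```text
clock: 1.72
position: [0.5332, -0.0687, 0.1367]
eef_rot: [-0.002, 0.924, -0.384, -0.004]
contact_force: [-1.1, 0.5, -0.2]
width: 1.001
```

```bash
python3 - <<'E'
from h import *
st()
im=shot('top','t1');im2=shot('scene','s1')
cv2.imwrite('pics/c1.png',np.hstack([cv2.resize(im[100:230,190:320],(390,390)),cv2.resize(im2[140:270,160:290],(390,390))]))
E
```

```text
t 1.725 p [ 0.5332 -0.0687  0.1367] x [ 0.706 -0.708 -0.008] yawx -45.1 z [-0.005  0.006 -1.   ] F [-1.1  0.5 -0.2] T [-0.01  0.03  0.02] w 1.001 q [-0.23 -0.09  1.95  0.    1.29  0.56]
```

View pics/c1.png

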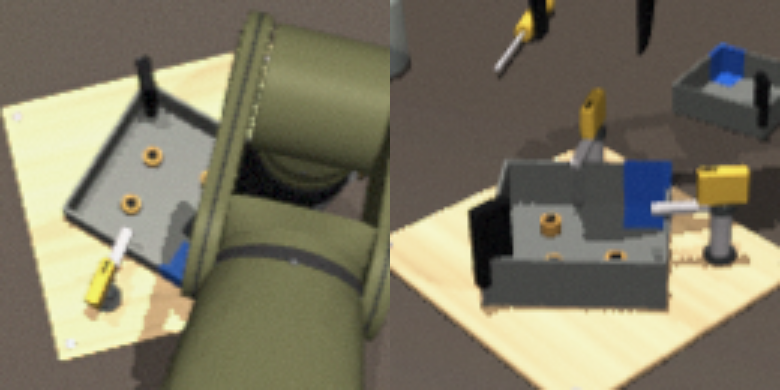

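Call:
carry_out --steps '[{"fingers": 0,"tx": -0.03,"ty": -0.1,"tz": -0.6,"ax": 0,"ay": 0,"az": 0},{"fingers": 0,"tx": 0,"ty": 0,"tz": -0.55,"ax": 0,"ay": 0,"az": 0},{"fingers": 0,"tx": 0,"ty": 0,"tz": 0,"ax": 0,"ay": 0,"az": 0}]'

```text
clock: 2.2
position: [0.5359, -0.0774, 0.0862]
eef_rot: [-0.003, 0.923, -0.386, 0.003]
contact_force: [-0.0, -0.3, 0.2]
width: 0.999
```

```bash
python3 - <<'E'
from h import *
st()
im2=shot('scene','s2')
cv2.imwrite('pics/c2.png',cv2.resize(im2[120:240,160:300],(700,600)))
E
```

```text
t 2.2 p [ 0.5359 -0.0774  0.0862] x [ 0.703 -0.711  0.004] yawx -45.4 z [ 0.008  0.003 -1.   ] F [-0.  -0.3  0.2] T [-0.05  0.01  0.01] w 0.999 q [-0.25 -0.04  1.99  0.    1.18  0.54]
```

View pics/c2.png

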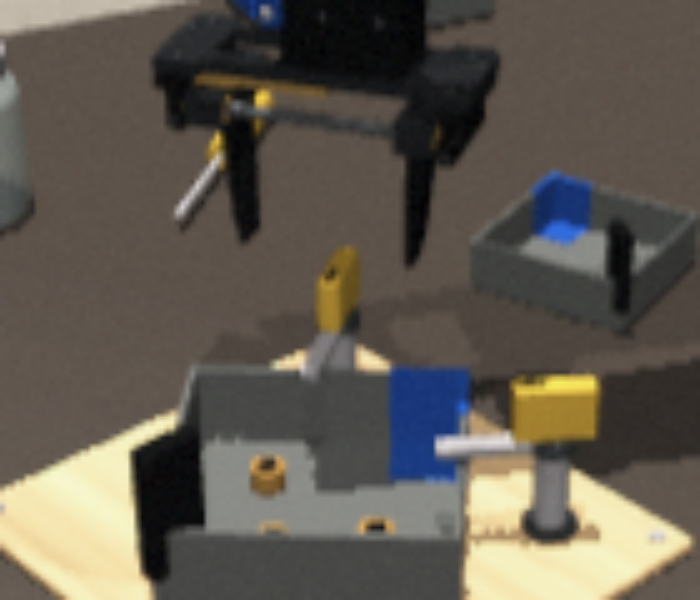

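```bash
python3 - <<'E'
from h import *
p=np.array([.5359,-.0774,.0862]);x=np.array([.703,-.711,0])
print(proj('scene',[p,p+.05*x,p-.05*x]),tri((228,171.5),(282.5,179.3)))
print(proj('scene',[[.532,-.0737,.102],[.489,.0967,.102]]),proj('top',[[.532,-.0737,.102],[.489,.0967,.102]]))
c,d=ray('scene',[[208.6,167]]);c2,d2=ray('scene',[[243,172]])
for s in (.9,1.,1.1,1.2,1.3):print(s,(c+d*s).round(3),(c2+d2*s).round(3))
st()
im2=shot('scene','s3')
cv2.imwrite('pics/c3.png',cv2.resize(im2[100:240,150:300],(640,600)))
E
```

```text
[[226.16128347 177.23726379]
 [210.2097329  174.7996107 ]
 [242.40584004 179.71911472]] [ 0.53060102 -0.07242984  0.10618125]
[[227.80198201 172.78073024]
 [271.1522725  196.57680133]] [[283.04406751 178.8021652 ]
 [222.85533087 193.53701478]]
0.9 [[0.663 0.097 0.235]] [[0.598 0.141 0.227]]
1.0 [[0.629 0.015 0.188]] [[0.556 0.064 0.178]]
1.1 [[ 0.594 -0.067  0.14 ]] [[ 0.515 -0.013  0.13 ]]
1.2 [[ 0.56  -0.149  0.093]] [[ 0.473 -0.09   0.081]]
1.3 [[ 0.525 -0.231  0.045]] [[ 0.431 -0.167  0.033]]
t 2.25 p [ 0.5372 -0.0777  0.0879] x [ 0.703 -0.711  0.007] yawx -45.4 z [ 0.011  0.002 -1.   ] F [0.  0.9 0.1] T [-0.03 -0.07  0.08] w 1.001 q [-0.25 -0.04  1.99  0.    1.18  0.54]
```

View pics/c3.png

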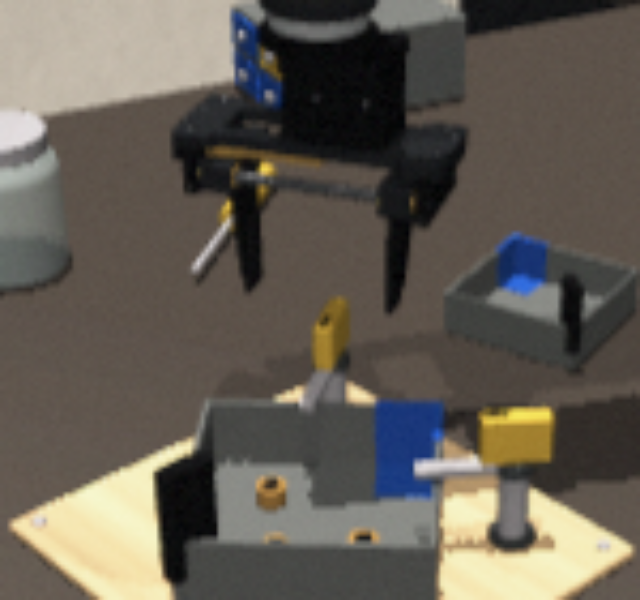

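```bash
python3 - <<'E'
from h import *
p=np.array([.2017,-.6172,.1837]);x=np.array([.311,-.951,0])
print(proj('scene',[p,p+.05*x,p-.05*x,p+[0,0,.078]]))
p=np.array([.5372,-.0777,.0879]);print(proj('scene',[p,p+[0,0,.078],p+[0,0,.137]]),proj('top',[p+[0,0,.137]]))
im2=cv2.imread('pics/scene0.png')
cv2.imwrite('pics/c4.png',cv2.resize(im2[0:100,190:290],(600,600)))
im=shot('top','t3');cv2.imwrite('pics/c5.png',cv2.resize(im[100:300,190:390],(600,600)))
E
```

```text
[[239.80888168  81.68145157]
 [231.31032689  79.24382542]
 [248.59954645  84.20064277]
 [239.71644209  62.57251994]]
[[225.70604124 176.79530923]
 [225.0656191  152.91648591]
 [224.545696   133.65054016]] [[288.85226853 165.58501629]]
```

View pics/c4.png

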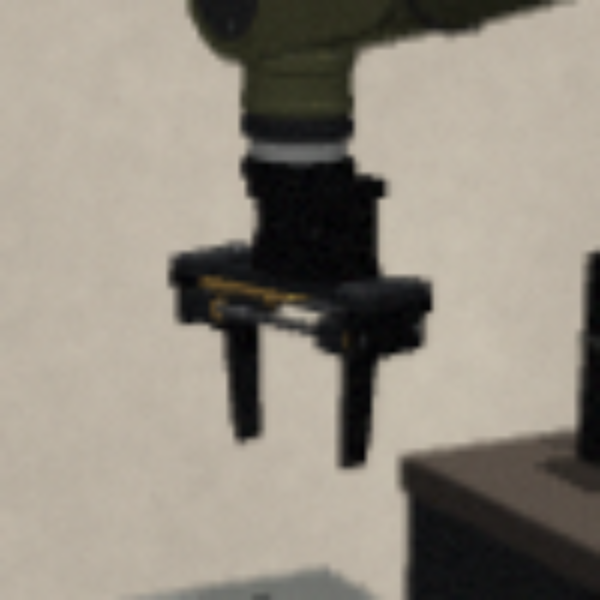

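View pics/c5.png

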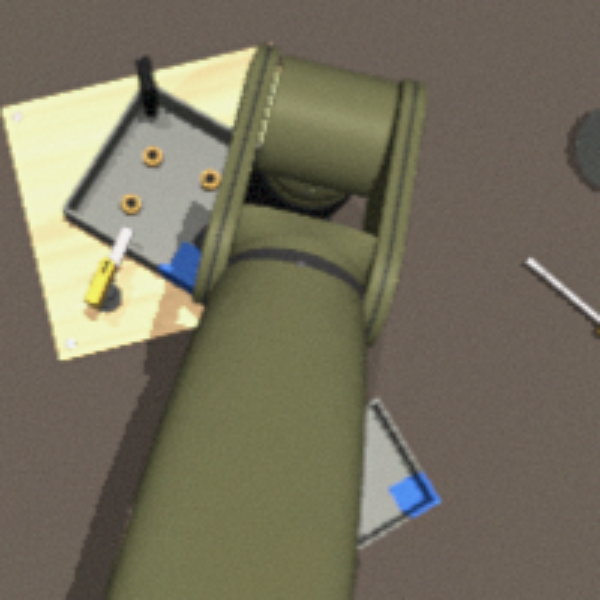

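Call:
carry_out --steps '[{"fingers": 100,"tx": -0.1,"ty": 0.08,"tz": 0,"ax": 0,"ay": 0,"az": 0},{"fingers": 255,"tx": 0,"ty": 0,"tz": 0,"ax": 0,"ay": 0,"az": 0},{"fingers": 255,"tx": 0,"ty": 0,"tz": 0,"ax": 0,"ay": 0,"az": 0},{"fingers": 255,"tx": 0,"ty": 0,"tz": 0,"ax": 0,"ay": 0,"az": 0},{"fingers": 255,"tx": 0,"ty": 0,"tz": 0,"ax": 0,"ay": 0,"az": 0}]'

```text
clock: 2.98
position: [0.535, -0.0738, 0.0931]
eef_rot: [-0.004, 0.923, -0.385, 0.009]
contact_force: [1.0, 0.1, -0.2]
width: 0.538
```

```bash
python3 - <<'E'
from h import *
st()
im2=shot('scene','s4')
cv2.imwrite('pics/c6.png',cv2.resize(im2[100:240,150:300],(640,600)))
E
```

```text
t 2.975 p [ 0.535  -0.0738  0.0931] x [ 0.703 -0.711  0.014] yawx -45.3 z [ 0.019 -0.    -1.   ] F [ 1.   0.1 -0.2] T [-0.02 -0.02  0.03] w 0.538 q [-0.24 -0.06  2.    0.    1.18  0.55]
```

View pics/c6.png

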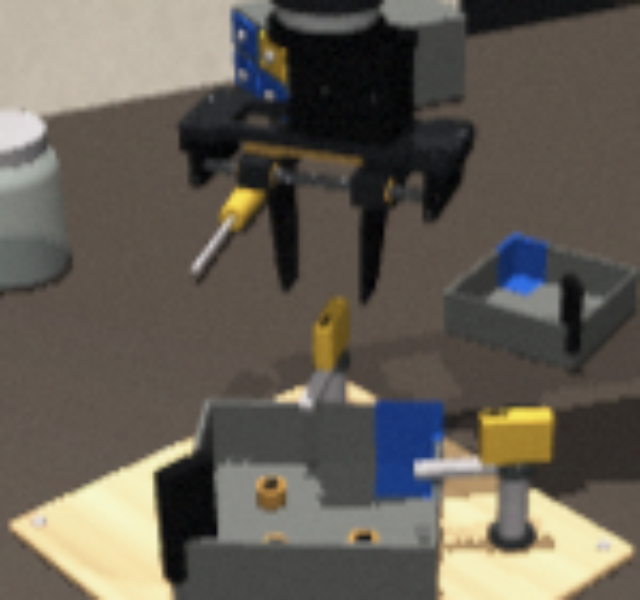

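Call:
carry_out --steps '[{"fingers": 255,"tx": -0.04,"ty": 0,"tz": -0.03,"ax": 0,"ay": 0.1,"az": 0},{"fingers": 255,"tx": 0,"ty": 0,"tz": -0.02,"ax": 0,"ay": 0,"az": 0},{"fingers": 255,"tx": 0,"ty": 0,"tz": -0.02,"ax": 0,"ay": 0,"az": 0},{"fingers": 255,"tx": 0,"ty": 0,"tz": -0.02,"ax": 0,"ay": 0,"az": 0},{"fingers": 255,"tx": 0,"ty": 0,"tz": -0.02,"ax": 0,"ay": 0,"az": 0},{"fingers": 255,"tx": 0,"ty": 0,"tz": -0.02,"ax": 0,"ay": 0,"az": 0}]'

```text
clock: 3.78
position: [0.5327, -0.0738, 0.0856]
eef_rot: [-0.0, 0.923, -0.385, -0.0]
contact_force: [0.6, 0.1, -0.2]
width: 0.002
```

```bash
python3 - <<'E'
from h import *
st()
im2=shot('scene','s5')
cv2.imwrite('pics/c7.png',cv2.resize(im2[100:240,150:300],(640,600)))
E
```

```text
t 3.775 p [ 0.5327 -0.0738  0.0856] x [ 0.703 -0.711 -0.   ] yawx -45.3 z [-0.  0. -1.] F [ 0.6  0.1 -0.2] T [ 0.04 -0.03 -0.03] w 0.002 q [-0.24 -0.04  1.99  0.    1.19  0.55]
```

View pics/c7.png

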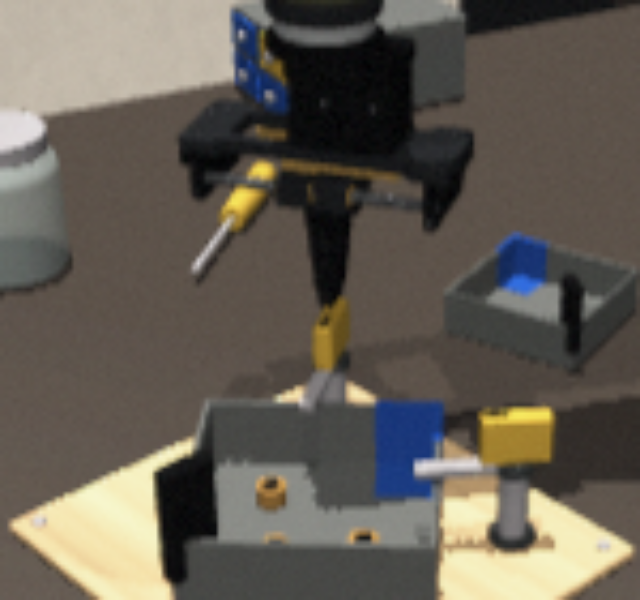

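```bash
python3 - <<'E'
from h import *
p=np.array([.2017,-.6172,.1837]);x=np.array([.311,-.951,0]);
print(proj('top',[p,p+.05*x,p-.05*x,p+[0,0,.078],p+[0,0,.137]]))
im=cv2.imread('pics/top0.png');cv2.imwrite('pics/c8.png',cv2.resize(im[234:384,362:512],(600,600)))
im=shot('top','t5');cv2.imwrite('pics/c9.png',cv2.resize(im[100:300,190:390],(600,600)))
E
```

```text
[[504.45835784 300.83670456]
 [521.92655904 294.1830852 ]
 [486.73850067 307.54453463]
 [528.0207307  304.46550002]
 [548.89642096 307.659818  ]]
```

View pics/c8.png

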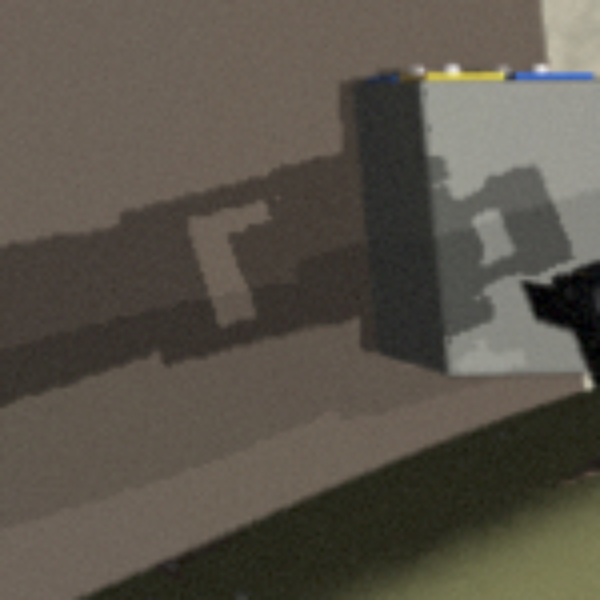

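View pics/s5.png

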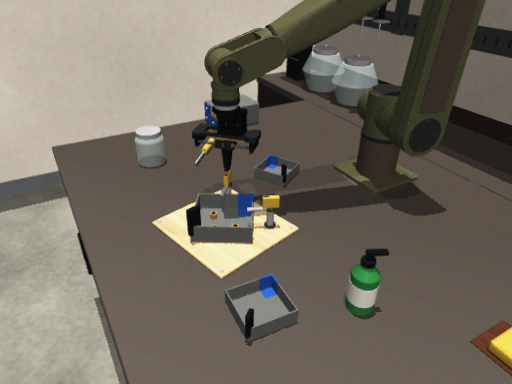

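```bash
python3 - <<'E'
from h import *
p=np.array([.2017,-.6172,.1837]);x=np.array([.311,-.951,0])
print(p-.0535*x)
for u in((248.5,77.5),(247.5,77.5)):
  for v in((493.7,304.7),(496,306),(494.5,308)):
    q=tri(u,v);print(q.round(4),(proj('scene',q)-u).round(1),(proj('top',q)-v).round(1))
E
```

```text
[ 0.1850615 -0.5663215  0.1837   ]
[ 0.1936 -0.565   0.2144] [[-0.9 -0.3]] [[-0.9  1.3]]
[ 0.1901 -0.5716  0.2123] [[-0.9 -0.3]] [[-1.   1.3]]
[ 0.1877 -0.57    0.2115] [[-0.2 -0.1]] [[-0.2  0.3]]
[ 0.195  -0.567   0.2135] [[-0.4 -0.1]] [[-0.5  0.6]]
[ 0.1915 -0.5736  0.2114] [[-0.5 -0.1]] [[-0.5  0.7]]
[ 0.1891 -0.572   0.2106] [[0.2 0.1]] [[ 0.2 -0.3]]
```

Call:
carry_out --steps '[{"fingers": 110,"tx": 0,"ty": 0,"tz": 0,"ax": 0,"ay": 0,"az": 0},{"fingers": 110,"tx": 0,"ty": 0,"tz": 0,"ax": 0,"ay": 0,"az": 0},{"fingers": 110,"tx": 0,"ty": 0,"tz": 0,"ax": 0,"ay": 0,"az": 0},{"fingers": 110,"tx": 0,"ty": 0,"tz": 0,"ax": 0,"ay": 0,"az": 0},{"fingers": 110,"tx": 0,"ty": 0,"tz": 0,"ax": 0,"ay": 0,"az": 0},{"fingers": 110,"tx": 0,"ty": 0,"tz": -0.2,"ax": 0,"ay": 0,"az": 0},{"fingers": 110,"tx": 0,"ty": 0,"tz": -0.2,"ax": 0,"ay": 0,"az": 0}]'

```text
clock: 4.75
position: [0.5333, -0.0739, 0.0654]
eef_rot: [-0.0, 0.923, -0.385, 0.001]
contact_force: [-0.1, -0.6, 0.3]
width: 0.568
```

```bash
python3 - <<'E'
from h import *
st()
im2=shot('scene','s6')
cv2.imwrite('pics/c10.png',cv2.resize(im2[100:240,150:300],(640,600)))
E
```

```text
t 4.75 p [ 0.5333 -0.0739  0.0654] x [ 0.703 -0.711  0.001] yawx -45.3 z [ 0.002 -0.    -1.   ] F [-0.1 -0.6  0.3] T [-0.01 -0.04  0.02] w 0.568 q [-0.24 -0.02  2.01  0.    1.15  0.55]
```

View pics/c10.png

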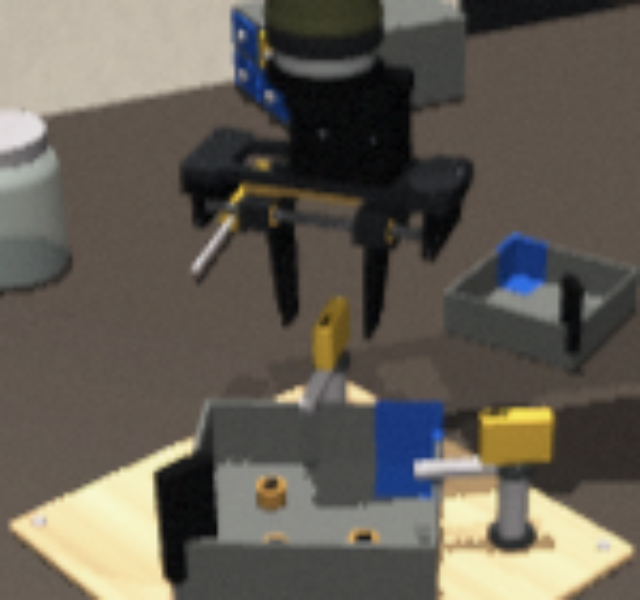

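Call:
carry_out --steps '[{"fingers": 110,"tx": 0,"ty": 0,"tz": -0.24,"ax": 0,"ay": 0,"az": 0},{"fingers": 255,"tx": 0,"ty": 0,"tz": 0,"ax": 0,"ay": 0,"az": 0},{"fingers": 255,"tx": 0,"ty": 0,"tz": 0,"ax": 0,"ay": 0,"az": 0},{"fingers": 255,"tx": 0,"ty": 0,"tz": 0,"ax": 0,"ay": 0,"az": 0},{"fingers": 255,"tx": 0,"ty": 0,"tz": 0,"ax": 0,"ay": 0,"az": 0},{"fingers": 255,"tx": 0,"ty": 0,"tz": 0,"ax": 0,"ay": 0,"az": 0}]'

```text
clock: 5.55
position: [0.5329, -0.0747, 0.0504]
eef_rot: [0.001, 0.923, -0.385, 0.001]
contact_force: [3.9, -3.3, -5.9]
width: 0.145
```

```bash
python3 - <<'E'
from h import *
st()
im2=shot('scene','s7')
cv2.imwrite('pics/c11.png',cv2.resize(im2[100:240,150:300],(640,600)))
E
```

```text
t 5.55 p [ 0.5329 -0.0747  0.0504] x [ 0.703 -0.711  0.002] yawx -45.3 z [ 0.001 -0.002 -1.   ] F [ 3.9 -3.3 -5.9] T [-0.67 -0.66 -0.  ] w 0.145 q [-0.24  0.    2.02 -0.    1.12  0.55]
```

View pics/c11.png

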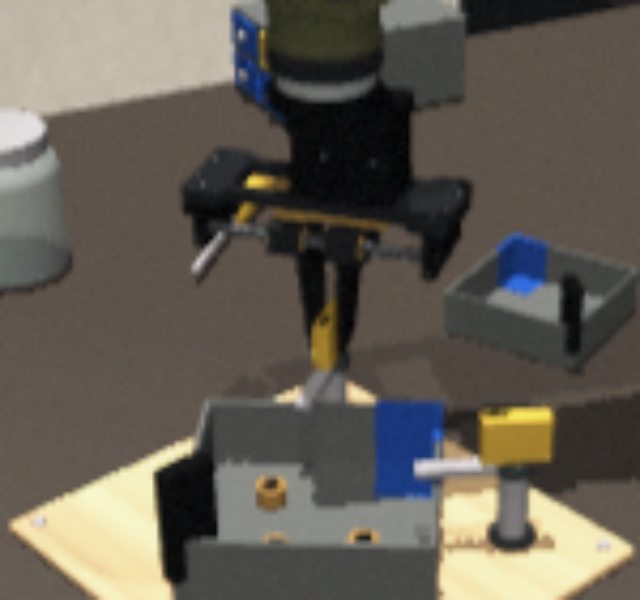

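Call:
carry_out --steps '[{"fingers": 255,"tx": 0,"ty": 0,"tz": 0,"ax": 0,"ay": 0,"az": -0.9},{"fingers": 255,"tx": 0,"ty": 0,"tz": 0,"ax": 0,"ay": 0,"az": -0.9},{"fingers": 255,"tx": 0,"ty": 0,"tz": 0,"ax": 0,"ay": 0,"az": -0.9},{"fingers": 255,"tx": 0,"ty": 0,"tz": 0,"ax": 0,"ay": 0,"az": -0.9},{"fingers": 255,"tx": 0,"ty": 0,"tz": 0,"ax": 0,"ay": 0,"az": -0.9}]'

```text
clock: 6.22
position: [0.5329, -0.0749, 0.0503]
eef_rot: [-0.001, -0.696, 0.718, -0.001]
contact_force: [-0.4, -0.5, -1.0]
width: 0.145
```

```bash
python3 - <<'E'
from h import *
st()
E
```

```text
t 6.225 p [ 0.5329 -0.0749  0.0503] x [-0.03  -1.     0.002] yawx -91.7 z [-0.    -0.002 -1.   ] F [-0.4 -0.5 -1. ] T [0.06 0.01 0.1 ] w 0.145 q [-0.24  0.    2.02 -0.    1.12  1.36]
```

Call:
carry_out --steps '[{"fingers": 255,"tx": 0,"ty": 0,"tz": 0,"ax": 0,"ay": 0,"az": -0.9},{"fingers": 255,"tx": 0,"ty": 0,"tz": 0,"ax": 0,"ay": 0,"az": -0.9},{"fingers": 255,"tx": 0,"ty": 0,"tz": 0,"ax": 0,"ay": 0,"az": -0.9},{"fingers": 255,"tx": 0,"ty": 0,"tz": 0,"ax": 0,"ay": 0,"az": -0.5}]'

```text
clock: 6.72
position: [0.5329, -0.075, 0.0505]
eef_rot: [-0.001, -0.466, 0.885, -0.001]
contact_force: [-3.6, 1.3, 1.3]
width: 0.19
```

```bash
python3 - <<'E'
from h import *
st()
E
```

```text
t 6.725 p [ 0.5329 -0.075   0.0505] x [-0.566 -0.824  0.003] yawx -124.5 z [-0.001 -0.003 -1.   ] F [-3.6  1.3  1.3] T [0.37 0.56 1.03] w 0.19 q [-0.24  0.    2.02 -0.    1.12  1.94]
```

Call:
carry_out --steps '[{"fingers": 255,"tx": 0,"ty": 0,"tz": 0,"ax": 0,"ay": 0,"az": -0.4}]'

```text
clock: 6.85
position: [0.533, -0.0751, 0.0506]
eef_rot: [-0.001, -0.435, 0.9, -0.001]
contact_force: [0.1, -0.3, -0.7]
width: 0.199
```

```bash
python3 - <<'E'
from h import *
st()
E
```

```text
t 6.85 p [ 0.533  -0.0751  0.0506] x [-0.621 -0.784  0.004] yawx -128.4 z [-0.001 -0.004 -1.   ] F [ 0.1 -0.3 -0.7] T [ 0.21 -0.17  1.37] w 0.199 q [-0.24  0.    2.02 -0.    1.12  2.01]
```

Call:
carry_out --steps '[{"fingers": 100,"tx": 0,"ty": 0,"tz": 0,"ax": 0,"ay": 0,"az": 0},{"fingers": 100,"tx": 0,"ty": 0,"tz": 0,"ax": 0,"ay": 0,"az": 0},{"fingers": 100,"tx": 0,"ty": 0,"tz": 0,"ax": 0,"ay": 0,"az": 0},{"fingers": 100,"tx": 0,"ty": 0,"tz": 0.3,"ax": 0,"ay": 0,"az": 0},{"fingers": 100,"tx": 0,"ty": 0,"tz": 0.7,"ax": 0,"ay": 0,"az": 0},{"fingers": 100,"tx": 0,"ty": 0,"tz": 0.7,"ax": 0,"ay": 0,"az": 0},{"fingers": 100,"tx": -0.22,"ty": 0.85,"tz": 0,"ax": 0,"ay": 0,"az": 0.48},{"fingers": 100,"tx": -0.22,"ty": 0.85,"tz": 0,"ax": 0,"ay": 0,"az": 0.48},{"fingers": 100,"tx": -0.22,"ty": 0.85,"tz": 0,"ax": 0,"ay": 0,"az": 0.48},{"fingers": 100,"tx": -0.22,"ty": 0.85,"tz": 0,"ax": 0,"ay": 0,"az": 0.48}]'

```text
clock: 8.1
position: [0.4911, 0.0967, 0.1479]
eef_rot: [0.004, -0.582, 0.813, -0.004]
contact_force: [0.1, 0.3, 0.5]
width: 0.609
```

```bash
python3 - <<'E'
from h import *
st()
im2=shot('scene','s8')
cv2.imwrite('pics/c12.png',cv2.resize(im2[100:240,170:320],(640,600)))
E
```

```text
t 8.1 p [0.4911 0.0967 0.1479] x [-0.323 -0.946 -0.002] yawx -108.9 z [ 0.012 -0.002 -1.   ] F [0.1 0.3 0.5] T [ 0.07  0.03 -0.  ] w 0.609 q [ 0.09 -0.2   2.02 -0.    1.3   1.99]
```

View pics/c12.png

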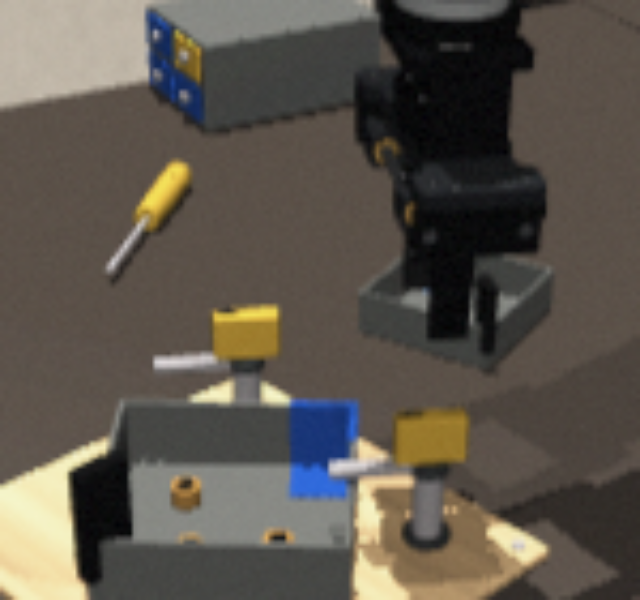

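Call:
carry_out --steps '[{"fingers": 100,"tx": -0.04,"ty": 0,"tz": -0.7,"ax": 0,"ay": 0.07,"az": 0},{"fingers": 100,"tx": 0,"ty": 0,"tz": -0.7,"ax": 0,"ay": 0,"az": 0},{"fingers": 100,"tx": 0,"ty": 0,"tz": -0.1,"ax": 0,"ay": 0,"az": 0}]'

```text
clock: 8.52
position: [0.49, 0.1028, 0.0768]
eef_rot: [0.003, -0.585, 0.811, -0.001]
contact_force: [-0.4, 1.1, 0.2]
width: 0.607
```

```bash
python3 - <<'E'
from h import *
st()
im2=shot('scene','s9')
cv2.imwrite('pics/c13.png',cv2.resize(im2[100:240,170:320],(640,600)))
E
```

```text
t 8.525 p [0.49   0.1028 0.0768] x [-0.315 -0.949 -0.004] yawx -108.3 z [ 0.007  0.002 -1.   ] F [-0.4  1.1  0.2] T [ 0.06 -0.    0.01] w 0.607 q [ 0.1  -0.12  2.08  0.    1.17  1.99]
```

View pics/c13.png

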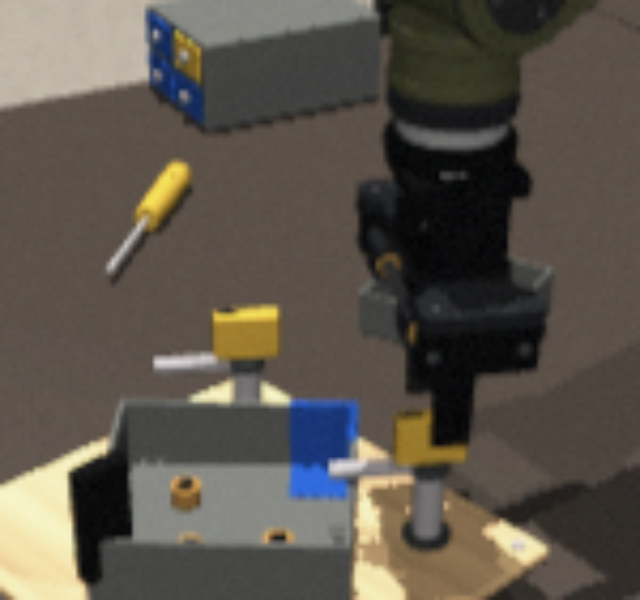

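Call:
carry_out --steps '[{"fingers": 100,"tx": 0,"ty": -0.12,"tz": -0.25,"ax": 0,"ay": 0.04,"az": 0},{"fingers": 100,"tx": 0,"ty": 0,"tz": -0.22,"ax": 0,"ay": 0,"az": 0},{"fingers": 255,"tx": 0,"ty": 0,"tz": 0,"ax": 0,"ay": 0,"az": 0},{"fingers": 255,"tx": 0,"ty": 0,"tz": 0,"ax": 0,"ay": 0,"az": 0}]'

```text
clock: 9.07
position: [0.4941, 0.0959, 0.057]
eef_rot: [0.004, -0.585, 0.811, -0.001]
contact_force: [0.6, 0.4, 0.2]
width: 0.452
```

```bash
python3 - <<'E'
from h import *
st()
E
```

```text
t 9.075 p [0.4941 0.0959 0.057 ] x [-0.316 -0.949 -0.005] yawx -108.4 z [ 0.008  0.003 -1.   ] F [0.6 0.4 0.2] T [0.07 0.08 0.06] w 0.452 q [ 0.08 -0.09  2.09  0.    1.13  1.97]
```

Call:
carry_out --steps '[{"fingers": 255,"tx": -0.1,"ty": 0,"tz": -0.08,"ax": 0,"ay": 0.04,"az": 0},{"fingers": 255,"tx": 0,"ty": 0,"tz": 0,"ax": 0,"ay": 0,"az": 0},{"fingers": 255,"tx": 0,"ty": 0,"tz": 0,"ax": 0,"ay": 0,"az": 0},{"fingers": 255,"tx": 0,"ty": 0,"tz": 0,"ax": 0,"ay": 0,"az": 0}]'

```text
clock: 9.57
position: [0.489, 0.0959, 0.0535]
eef_rot: [0.001, -0.585, 0.811, 0.001]
contact_force: [0.0, -0.7, -0.8]
width: 0.144
```

```bash
python3 - <<'E'
from h import *
st()
im2=shot('scene','s10')
cv2.imwrite('pics/c14.png',cv2.resize(im2[100:240,170:320],(640,600)))
E
```

```text
t 9.575 p [0.489  0.0959 0.0535] x [-0.316 -0.949 -0.003] yawx -108.4 z [ 0.001  0.003 -1.   ] F [ 0.  -0.7 -0.8] T [ 0.02  0.06 -0.05] w 0.144 q [ 0.08 -0.09  2.1   0.    1.13  1.98]
```

View pics/c14.png

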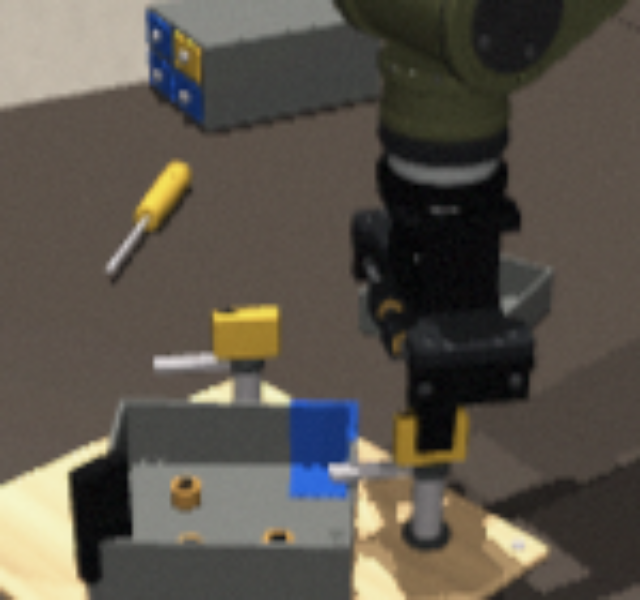

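Gripped on the left knob (about 13.7 mm). Next I turn it counterclockwise.

Call:
carry_out --steps '[{"fingers": 255,"tx": 0,"ty": 0,"tz": 0,"ax": 0,"ay": 0,"az": 0.9},{"fingers": 255,"tx": 0,"ty": 0,"tz": 0,"ax": 0,"ay": 0,"az": 0.9},{"fingers": 255,"tx": 0,"ty": 0,"tz": 0,"ax": 0,"ay": 0,"az": 0.9},{"fingers": 255,"tx": 0,"ty": 0,"tz": 0,"ax": 0,"ay": 0,"az": 0.9},{"fingers": 255,"tx": 0,"ty": 0,"tz": 0,"ax": 0,"ay": 0,"az": 0.9},{"fingers": 255,"tx": 0,"ty": 0,"tz": 0,"ax": 0,"ay": 0,"az": 0.9},{"fingers": 255,"tx": 0,"ty": 0,"tz": 0,"ax": 0,"ay": 0,"az": 0.9},{"fingers": 255,"tx": 0,"ty": 0,"tz": 0,"ax": 0,"ay": 0,"az": 0.9}]'

```text
clock: 10.62
position: [0.4892, 0.0958, 0.0535]
eef_rot: [-0.001, 0.956, -0.294, -0.001]
contact_force: [1.4, 1.6, -1.5]
width: 0.161
```

```bash
python3 - <<'E'
from h import *
st()
E
```

```text
t 10.625 p [0.4892 0.0958 0.0535] x [ 0.827 -0.563 -0.002] yawx -34.2 z [-0.002  0.002 -1.   ] F [ 1.4  1.6 -1.5] T [ 0.2  -0.21 -0.92] w 0.161 q [ 0.08 -0.09  2.1   0.    1.13  0.68]
```

Call:
carry_out --steps '[{"fingers": 255,"tx": 0,"ty": 0,"tz": 0,"ax": 0,"ay": 0,"az": 0.5}]'

```text
clock: 10.75
position: [0.4892, 0.096, 0.0535]
eef_rot: [-0.001, 0.968, -0.252, -0.001]
contact_force: [2.2, 2.0, -0.8]
width: 0.181
```

```bash
python3 - <<'E'
from h import *
st()
E
```

```text
t 10.75 p [0.4892 0.096  0.0535] x [ 0.873 -0.488 -0.003] yawx -29.2 z [-0.002  0.003 -1.   ] F [ 2.2  2.  -0.8] T [ 0.4  -0.45 -0.91] w 0.181 q [ 0.08 -0.09  2.1   0.    1.13  0.59]
```

Call:
carry_out --steps '[{"fingers": 100,"tx": 0,"ty": 0,"tz": 0,"ax": 0,"ay": 0,"az": 0},{"fingers": 100,"tx": 0,"ty": 0,"tz": 0,"ax": 0,"ay": 0,"az": 0},{"fingers": 100,"tx": 0,"ty": 0,"tz": 0,"ax": 0,"ay": 0,"az": 0},{"fingers": 100,"tx": 0,"ty": 0,"tz": 0.3,"ax": 0,"ay": 0,"az": 0},{"fingers": 100,"tx": 0,"ty": 0,"tz": 0.8,"ax": 0,"ay": 0,"az": 0},{"fingers": 100,"tx": 0,"ty": 0,"tz": 0.8,"ax": 0,"ay": 0,"az": 0},{"fingers": 100,"tx": 0.8,"ty": -0.16,"tz": 0,"ax": 0,"ay": 0,"az": -0.92},{"fingers": 100,"tx": 0.8,"ty": -0.16,"tz": 0,"ax": 0,"ay": 0,"az": -0.92},{"fingers": 100,"tx": 0.8,"ty": -0.16,"tz": 0,"ax": 0,"ay": 0,"az": -0.92},{"fingers": 100,"tx": 0.8,"ty": -0.16,"tz": 0,"ax": 0,"ay": 0,"az": -0.92},{"fingers": 100,"tx": 0.7,"ty": -0.16,"tz": 0,"ax": 0,"ay": 0,"az": -0.92}]'

```text
clock: 12.12
position: [0.691, 0.0557, 0.1633]
eef_rot: [-0.004, 0.784, -0.621, 0.005]
contact_force: [0.0, -0.3, 0.2]
width: 0.612
```

```bash
python3 - <<'E'
from h import *
st()
im2=shot('scene','s11');im=shot('top','t11')
cv2.imwrite('pics/c15.png',np.hstack([cv2.resize(im2[110:250,160:300],(400,400)),cv2.resize(im[90:230,170:310],(400,400))]))
E
```

```text
t 12.125 p [0.691  0.0557 0.1633] x [ 0.228 -0.974  0.003] yawx -76.8 z [ 0.013 -0.001 -1.   ] F [ 0.  -0.3  0.2] T [ 0.03 -0.01 -0.07] w 0.612 q [ 0.    0.22  1.58 -0.    1.33  1.34]
```

View pics/c15.png

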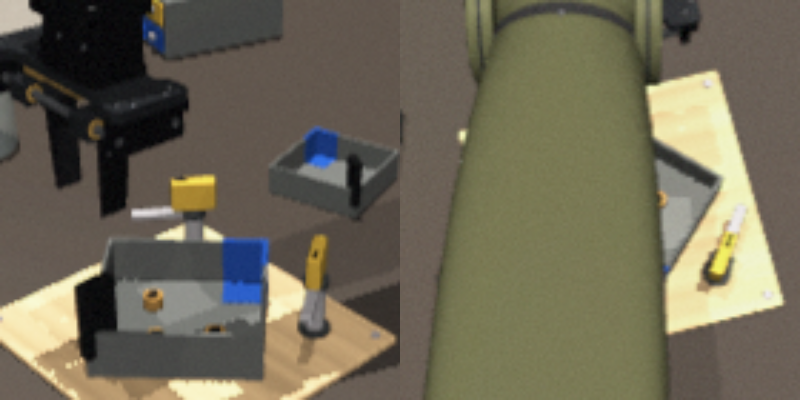

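```bash
python3 - <<'E'
from h import *
im=cv2.imread('pics/t11.png');cv2.imwrite('pics/c16.png',cv2.resize(im[150:210,395-130+0:325],(600,600),interpolation=cv2.INTER_CUBIC))
im=cv2.imread('pics/s11.png');cv2.imwrite('pics/c17.png',cv2.resize(im[160:240,200:300],(800,640)[:2],interpolation=cv2.INTER_CUBIC)[:600])
E
```

```text
(no output)
```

View pics/c16.png

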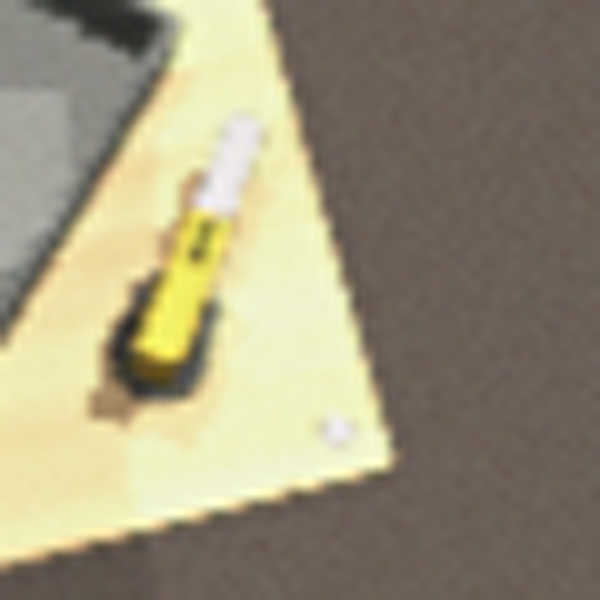

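View pics/c17.png

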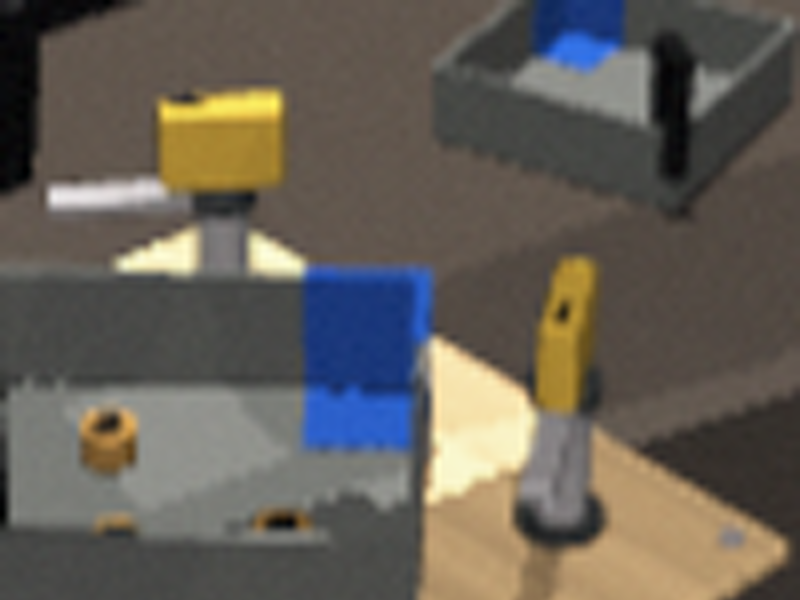

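```bash
python3 - <<'E'
from h import *
o=np.array([265,150.]);t=lambda *P:np.array(P,float)/10+o-.45
a=lambda A,B:np.degrees(np.arctan2(*(B-A)[1::-1])).round(1)
ext=lambda K:(a(K[0],K[1]))
print('R arm now',ext(onz('top',t((215,205),(243,118)),.0715)),'bar',ext(onz('top',t((164,340),(210,218)),.102)))
o2=np.array([185,110.]);t2=lambda *P:np.array(P,float)/5+o2-.4
print('R arm closed',ext(onz('top',t2((452,325),(412,290)),.0715)),'L arm closed',ext(onz('top',t2((217,380),(234,335)),.0715)))
ax_=np.array([.5325,-.0745,0]);A=onz('top',t((243,115)),.0715)[0];B=onz('top',t2((409,287)),.0715)[0]
print('tip-axis now',a(ax_,A),np.linalg.norm((A-ax_)[:2]),'closed',a(ax_,B),np.linalg.norm((B-ax_)[:2]))
# left from scene
o3=np.array([200,160.]);t3=lambda *P:np.array(P,float)/8+o3-.45
K=onz('scene',t3((580,262),(552,325)),.102);print('L bar now',ext(K),K)
K=onz('scene',t3((180,100),(265,93)),.102);print('R bar now sc',ext(K[::-1]),K)
for yaw in(-36,-30,-24,-18):
    d=np.array([np.cos(np.radians(yaw)),np.sin(np.radians(yaw)),0]);c=np.array([.5325,-.0745,.0715]);print('R pred',yaw,(proj('top',[c+.032*d,c+.064*d])-o+.45)*10)
for yaw in(50,56,62,68):
    d=np.array([np.cos(np.radians(yaw)),np.sin(np.radians(yaw)),0]);c=np.array([.489,.096,.102]);print('L pred',yaw,((proj('scene',[c-.023*d,c+.023*d,c+.064*d-[0,0,.031]])-o3+.45)*8).tolist())
E
```

```text
R arm now -18.2 bar -20.9
R arm closed 47.8 L arm closed -19.5
tip-axis now -18.2 0.0638800402733577 closed 47.8 0.06299452190223889
L bar now 44.9 [[0.47549626 0.07963959 0.102     ]
 [0.50425363 0.10828963 0.102     ]]
R bar now sc -18.6 [[ 0.54483978 -0.0856095   0.102     ]
 [ 0.51504349 -0.07558732  0.102     ]]
R pred -36 [[241.20065641 228.9966441 ]
 [303.13428697 144.21368516]]
R pred -30 [[231.565039   222.95741534]
 [283.92678014 132.24851844]]
R pred -24 [[221.35776199 217.92046204]
 [263.59832917 122.27318944]]
R pred -18 [[210.68926919 213.93935527]
 [242.36613303 114.39062673]]
L pred 50 [[581.232509788742, 259.31042694495693], [561.8118467381065, 332.4744340053909], [540.096141888003, 482.45262015838364]]
L pred 56 [[574.1355722589561, 258.7546035327158], [569.1748312267956, 333.06790020949745], [560.9508315731629, 484.2302622231474]]
L pred 62 [[567.0141271081926, 258.591057800316], [576.5678244570378, 333.2389077904835], [581.9047161908089, 484.7220447286992]]
L pred 68 [[559.9419113052132, 258.82146464137566], [583.9052157472075, 332.9854555073215], [602.6912138772105, 483.9215270101678]]
```

```bash
python3 - <<'E'
from h import *
im=cv2.imread('pics/s11.png')
c=np.array([.691,.056,.11]);y=np.radians(14.5);X=np.array([np.cos(y),np.sin(y),0]);Y=np.array([-np.sin(y),np.cos(y),0])
P=[c+sx*.018*X+sy*.007*Y for sx,sy in((1,1),(1,-1),(-1,-1),(-1,1))]
big=cv2.resize(im[190:250,170:240],(700,600),interpolation=cv2.INTER_CUBIC)
for q in proj('scene',P): cv2.circle(big,tuple(((q-[170,190]+.5)*10).astype(int)),4,(0,0,255),-1)
cv2.imwrite('pics/c18.png',big)
E
```

```text
(no output)
```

View pics/c18.png

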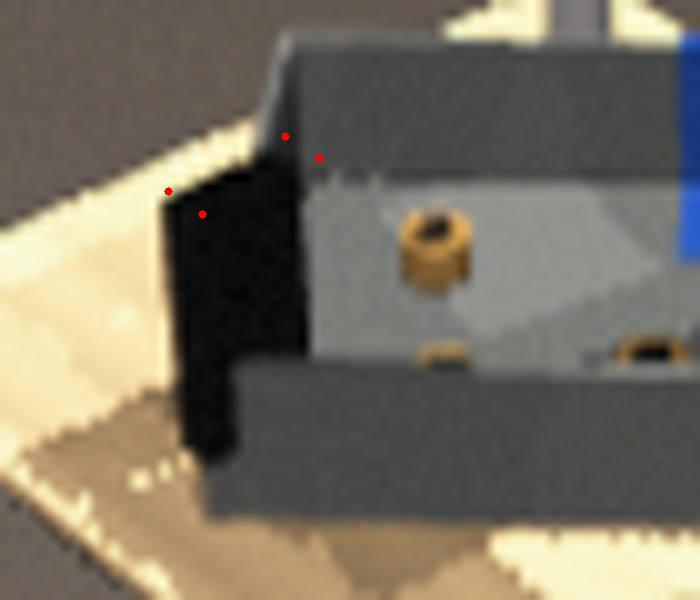

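Call:
carry_out --steps '[{"fingers": 100,"tx": 0,"ty": 0.04,"tz": -0.6,"ax": 0,"ay": 0.07,"az": 0.1},{"fingers": 100,"tx": 0,"ty": 0,"tz": -0.7,"ax": 0,"ay": 0,"az": 0},{"fingers": 100,"tx": 0,"ty": 0,"tz": -0.3,"ax": 0,"ay": 0,"az": 0}]'

```text
clock: 12.6
position: [0.69, 0.058, 0.0801]
eef_rot: [0.0, 0.792, -0.611, 0.0]
contact_force: [-0.2, -0.6, 0.1]
width: 0.61
```

```bash
python3 - <<'E'
from h import *
st()
im2=shot('scene','s12')
cv2.imwrite('pics/c19.png',cv2.resize(im2[110:250,150:290],(600,600)))
E
```

```text
t 12.6 p [0.69   0.058  0.0801] x [ 0.254 -0.967  0.   ] yawx -75.3 z [ 0. -0. -1.] F [-0.2 -0.6  0.1] T [ 0.01  0.02 -0.01] w 0.61 q [ 0.01  0.29  1.64 -0.    1.21  1.32]
```

View pics/c19.png

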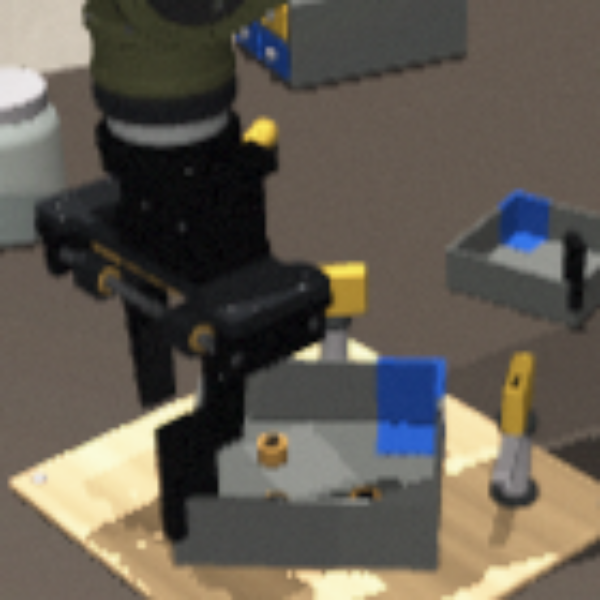

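Call:
carry_out --steps '[{"fingers": 100,"tx": 0,"ty": 0,"tz": -0.35,"ax": 0,"ay": 0,"az": 0},{"fingers": 100,"tx": 0,"ty": 0,"tz": -0.3,"ax": 0,"ay": 0,"az": 0},{"fingers": 255,"tx": 0,"ty": 0,"tz": 0,"ax": 0,"ay": 0,"az": 0},{"fingers": 255,"tx": 0,"ty": 0,"tz": 0,"ax": 0,"ay": 0,"az": 0},{"fingers": 255,"tx": 0,"ty": 0,"tz": 0,"ax": 0,"ay": 0,"az": 0},{"fingers": 255,"tx": 0,"ty": 0,"tz": 0,"ax": 0,"ay": 0,"az": 0},{"fingers": 255,"tx": 0,"ty": 0,"tz": 0,"ax": 0,"ay": 0,"az": 0}]'

```text
clock: 13.52
position: [0.6907, 0.0582, 0.0472]
eef_rot: [-0.001, 0.792, -0.61, 0.002]
contact_force: [0.7, -2.4, -2.2]
width: 0.148
```

```bash
python3 - <<'E'
from h import *
st()
im2=shot('scene','s13')
cv2.imwrite('pics/c20.png',cv2.resize(im2[110:250,150:290],(600,600)))
E
```

```text
t 13.525 p [0.6907 0.0582 0.0472] x [ 0.255 -0.967  0.002] yawx -75.2 z [ 0.003 -0.001 -1.   ] F [ 0.7 -2.4 -2.2] T [-0.3  -0.    0.37] w 0.148 q [ 0.01  0.32  1.66 -0.    1.16  1.32]
```

View pics/c20.png

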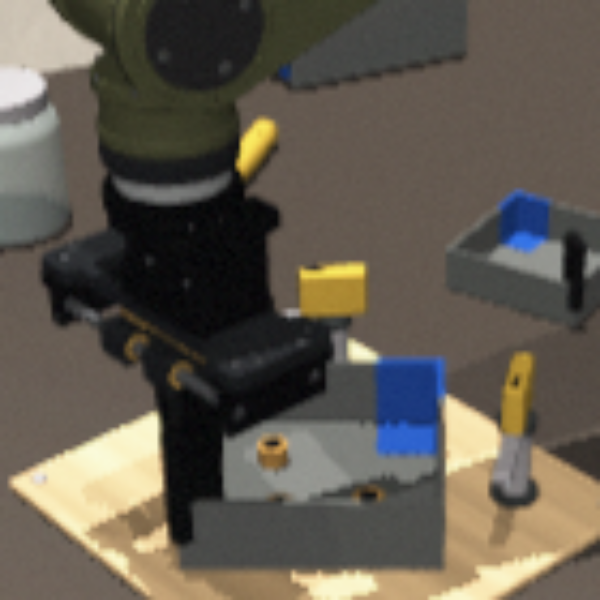

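Call:
carry_out --steps '[{"fingers": 255,"tx": -0.03,"ty": -0.01,"tz": 0.19,"ax": 0.062,"ay": -0.242,"az": 0},{"fingers": 255,"tx": -0.04,"ty": -0.01,"tz": 0.18,"ax": 0.062,"ay": -0.242,"az": 0},{"fingers": 255,"tx": -0.05,"ty": -0.013,"tz": 0.18,"ax": 0.062,"ay": -0.242,"az": 0},{"fingers": 255,"tx": -0.06,"ty": -0.016,"tz": 0.18,"ax": 0.062,"ay": -0.242,"az": 0}]'

```text
clock: 14.08
position: [0.6801, 0.0563, 0.0817]
eef_rot: [-0.07, 0.789, -0.608, 0.054]
contact_force: [0.8, 0.1, -1.8]
width: 0.145
```

```bash
python3 - <<'E'
from h import *
st()
im2=shot('scene','s14')
cv2.imwrite('pics/c21.png',cv2.resize(im2[110:250,150:290],(600,600)))
E
```

```text
t 14.075 p [0.6801 0.0563 0.0817] x [ 0.255 -0.967  0.001] yawx -75.2 z [ 0.171  0.044 -0.984] F [ 0.8  0.1 -1.8] T [-0.15  0.1   0.  ] w 0.145 q [-0.02  0.16  1.8   0.06  1.01  1.27]
```

View pics/c21.png

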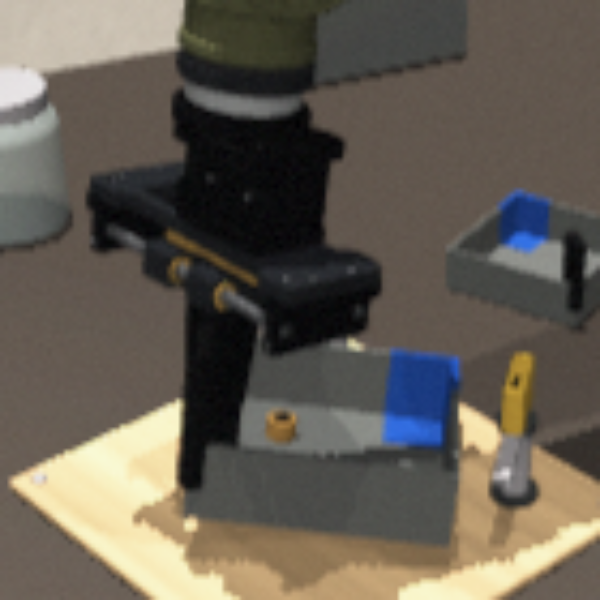

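Call:
carry_out --steps '[{"fingers": 255,"tx": -0.04,"ty": -0.01,"tz": 0.17,"ax": 0.062,"ay": -0.242,"az": 0},{"fingers": 255,"tx": -0.05,"ty": -0.013,"tz": 0.17,"ax": 0.062,"ay": -0.242,"az": 0},{"fingers": 255,"tx": -0.06,"ty": -0.015,"tz": 0.17,"ax": 0.062,"ay": -0.242,"az": 0},{"fingers": 255,"tx": -0.07,"ty": -0.018,"tz": 0.16,"ax": 0.062,"ay": -0.242,"az": 0}]'

```text
clock: 14.62
position: [0.6651, 0.0533, 0.1129]
eef_rot: [-0.137, 0.781, -0.601, 0.106]
contact_force: [-0.4, -0.8, -1.8]
width: 0.147
```

```bash
python3 - <<'E'
from h import *
st()
im2=shot('scene','s15')
cv2.imwrite('pics/c22.png',cv2.resize(im2[110:250,150:290],(600,600)))
E
```

```text
t 14.625 p [0.6651 0.0533 0.1129] x [ 0.256 -0.967  0.001] yawx -75.2 z [ 0.33   0.087 -0.94 ] F [-0.4 -0.8 -1.8] T [-0.27  0.44  0.13] w 0.147 q [-0.05  0.    1.94  0.14  0.87  1.19]
```

View pics/c22.png

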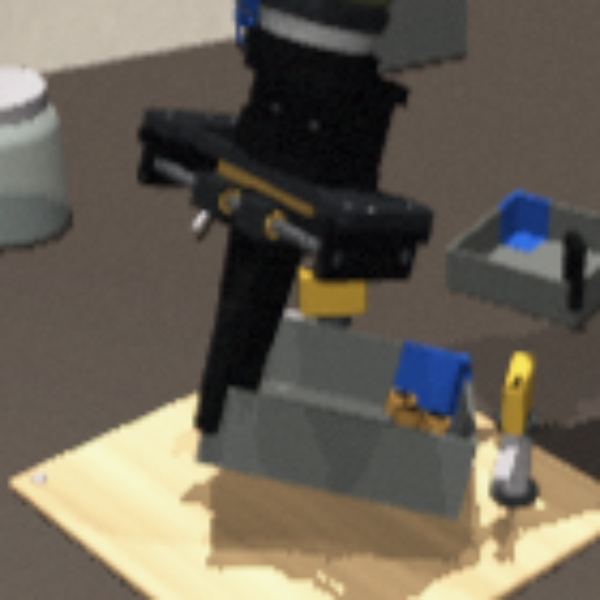

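Call:
carry_out --steps '[{"fingers": 255,"tx": -0.05,"ty": -0.013,"tz": 0.16,"ax": 0.062,"ay": -0.242,"az": 0},{"fingers": 255,"tx": -0.06,"ty": -0.015,"tz": 0.16,"ax": 0.062,"ay": -0.242,"az": 0},{"fingers": 255,"tx": -0.07,"ty": -0.018,"tz": 0.16,"ax": 0.062,"ay": -0.242,"az": 0},{"fingers": 255,"tx": -0.07,"ty": -0.018,"tz": 0.15,"ax": 0.062,"ay": -0.242,"az": 0},{"fingers": 255,"tx": 0,"ty": 0,"tz": 0,"ax": 0,"ay": 0,"az": 0},{"fingers": 255,"tx": 0,"ty": 0,"tz": 0,"ax": 0,"ay": 0,"az": 0},{"fingers": 255,"tx": 0,"ty": 0,"tz": 0,"ax": 0,"ay": 0,"az": 0},{"fingers": 255,"tx": 0,"ty": 0,"tz": 0,"ax": 0,"ay": 0,"az": 0}]'

```text
clock: 15.68
position: [0.6488, 0.0503, 0.1416]
eef_rot: [-0.203, 0.767, -0.589, 0.156]
contact_force: [-1.0, -0.2, -2.5]
width: 0.147
```

```bash
python3 - <<'E'
from h import *
st()
im2=shot('scene','s16');im=shot('top','t16')
cv2.imwrite('pics/c23.png',cv2.resize(im2[110:250,150:290],(600,600),interpolation=cv2.INTER_CUBIC))
cv2.imwrite('pics/c24.png',cv2.resize(im[100:250,170:320],(600,600),interpolation=cv2.INTER_CUBIC))
st()
E
```

```text
t 15.675 p [0.6488 0.0503 0.1416] x [ 0.258 -0.966 -0.   ] yawx -75.1 z [ 0.478  0.128 -0.869] F [-1.  -0.2 -2.5] T [-0.23  0.69 -0.06] w 0.147 q [-0.09 -0.15  2.07  0.25  0.75  1.08]
t 15.775 p [0.6488 0.0503 0.1416] x [ 0.258 -0.966 -0.   ] yawx -75.1 z [ 0.478  0.128 -0.869] F [ 0.  -0.1 -1.3] T [-0.31  0.57  0.02] w 0.145 q [-0.09 -0.15  2.07  0.25  0.75  1.08]
```

View pics/c23.png

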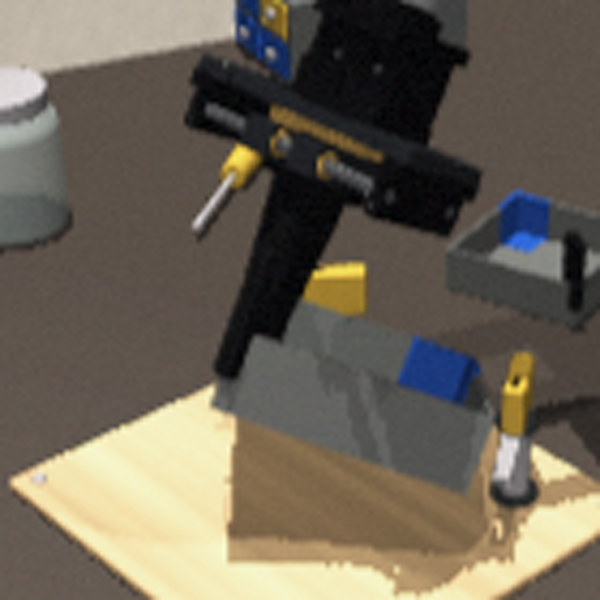

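View pics/c24.png

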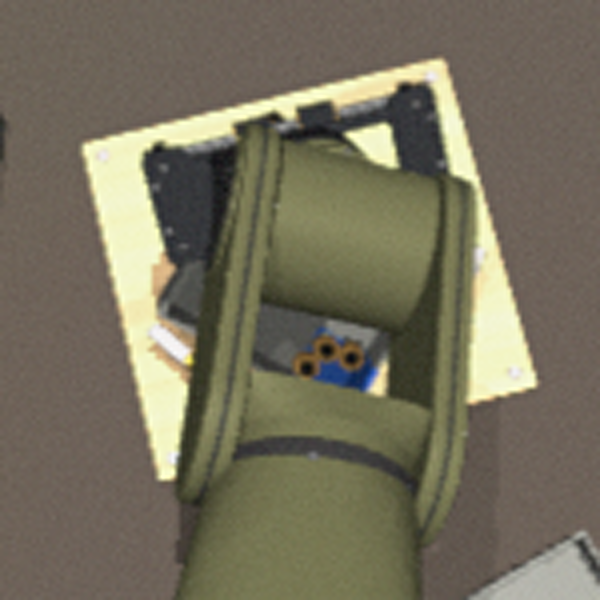

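```bash
cat > b.py <<'E'
from h import *
def bush(uv,L=.044,h=.018):
    s=state();R=Rn.from_quat(np.roll(s["eef_rot"],-1)).as_matrix()
    Z=-R[:,2];Y=-R[:,0];X=np.cross(Y,Z)
    G=s["position"]-L*R[:,2];O=G-.098*X-.08*Z
    print('O',O.round(4),'blue bottom',(O-.113*X).round(4))
    c,d=ray('top',uv)
    for dd in d:
        s_=((O+h*Z-c)@Z)/(dd@Z);P=c+s_*dd-O;print((P@X).round(4),(P@Y).round(4))
    return O,X,Y,Z
E
python3 - <<'E'
from b import *
im=shot('top','t17');cv2.imwrite('pics/c25.png',cv2.resize(im[170:210,230:280],(800,600)[:2],interpolation=cv2.INTER_CUBIC)[:600]) if 0 else cv2.imwrite('pics/c25.png',cv2.resize(im[175:205,235:275],(800,600),interpolation=cv2.INTER_CUBIC))
O,X,Y,Z=bush([(170+306/4-.4,100+367/4-.4),(170+326/4-.4,100+348/4-.4),(170+350/4-.4,100+355/4-.4)])
print(proj('top',[O-.1075*X+.018*Z, O-.113*X+.05*Z]))
st()
E
```

```text
O [0.5837 0.0329 0.0618] blue bottom [0.4888 0.0077 0.0059]
-0.0747 0.0189
-0.0641 0.001
-0.0742 -0.0153
[[254.60185411 199.73678235]
 [256.45888298 204.94157274]]
t 15.825 p [0.6488 0.0503 0.1416] x [ 0.257 -0.966 -0.   ] yawx -75.1 z [ 0.478  0.128 -0.869] F [ 0.2 -0.2 -2. ] T [-0.27  0.63 -0.03] w 0.142 q [-0.09 -0.16  2.07  0.25  0.75  1.08]
```

View pics/c25.png

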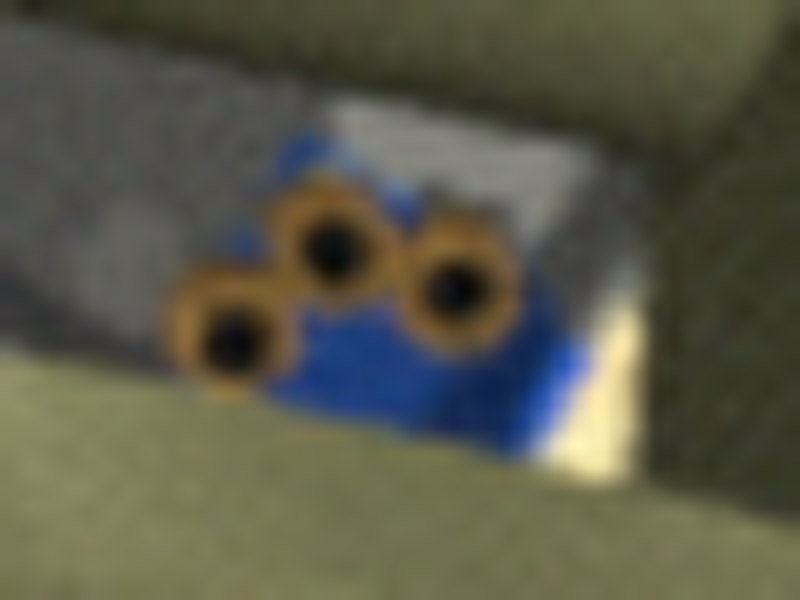

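The arm holds the tote at about 29.6°. The top crop shows the three bushings over the blue patch at about (246,191), (251,187) and (257,188). They are arched across the corner and haven't fully nested. I'll break the arch with a gentle roll about the tote's x axis.

Call:
carry_out --steps '[{"fingers": 255,"tx": 0,"ty": 0,"tz": 0.02,"ax": 0.335,"ay": 0.09,"az": 0.2},{"fingers": 255,"tx": 0,"ty": 0,"tz": 0,"ax": 0.335,"ay": 0.09,"az": 0.2},{"fingers": 255,"tx": 0,"ty": 0,"tz": 0,"ax": -0.335,"ay": -0.09,"az": -0.2},{"fingers": 255,"tx": 0,"ty": 0,"tz": 0,"ax": -0.335,"ay": -0.09,"az": -0.2}]'

```text
clock: 16.32
position: [0.6489, 0.0489, 0.1412]
eef_rot: [-0.203, 0.766, -0.59, 0.155]
contact_force: [0.1, 0.2, -1.9]
width: 0.146
```

```bash
python3 - <<'E'
from h import *
st()
im=shot('top','t18');cv2.imwrite('pics/c26.png',cv2.resize(im[170:210,230:280],(750,600),interpolation=cv2.INTER_CUBIC))
E
```

```text
t 16.325 p [0.6489 0.0489 0.1412] x [ 0.256 -0.967 -0.001] yawx -75.2 z [ 0.477  0.127 -0.87 ] F [ 0.1  0.2 -1.9] T [-0.1   0.8  -0.05] w 0.146 q [-0.09 -0.15  2.07  0.25  0.75  1.08]
```

View pics/c26.png

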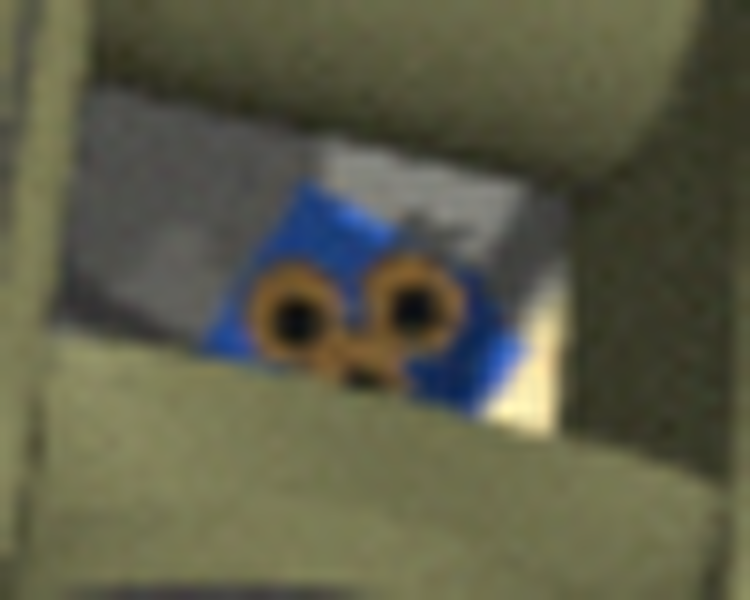

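```bash
python3 - <<'E'
from b import *
f=lambda x,y:(230+x/15-.5,170+y/15-.5)
bush([f(297,318),f(362,378),f(414,306)])
im=shot('top','t19');im2=shot('scene','s19')
cv2.imwrite('pics/c27.png',np.hstack([cv2.resize(im[170:210,230:270],(400,400),interpolation=cv2.INTER_CUBIC),cv2.resize(im2[170:240,200:270],(400,400),interpolation=cv2.INTER_CUBIC)]))
E
```

```text
O [0.5834 0.0328 0.0614] blue bottom [0.4884 0.0075 0.0056]
-0.0748 0.0092
-0.0906 -0.0006
-0.0785 -0.0142
```

View pics/c27.png

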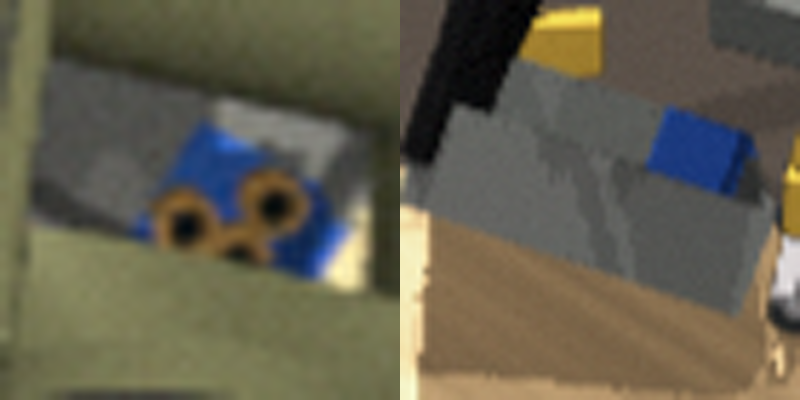

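```bash
python3 - <<'E'
from h import *
s=state();R=Rn.from_quat(np.roll(s["eef_rot"],-1)).as_matrix()
Z=-R[:,2];Y=-R[:,0];X=np.cross(Y,Z);G=s["position"]-.044*R[:,2]
print('obs handle corner (202,206), +y corner (258.6,225.1)')
for dth in(-6,-3,0,3):
    Q=Rn.from_rotvec(-np.radians(dth)*Y);x=Q.apply(X);z=Q.apply(Z);O=G-.098*x-.08*z
    print(dth,'tilt',np.degrees(np.arccos(z[2])).round(1),'bluez',(O-.113*x)[2].round(4),proj('scene',[O+.113*x,O+.113*Y,O+.113*Y+.05*z,O-.113*x+.05*z]).round(1).tolist())
st()
im=cv2.imread('pics/s19.png');cv2.imwrite('pics/c28.png',cv2.resize(im[170:245,190:290],(800,600),interpolation=cv2.INTER_CUBIC))
E
```

```text
obs handle corner (202,206), +y corner (258.6,225.1)
-6 tilt 23.6 bluez 0.0217 [[201.2, 204.4], [261.8, 221.2], [267.7, 203.3], [263.5, 187.3]]
-3 tilt 26.6 bluez 0.0134 [[200.1, 204.1], [260.2, 223.1], [266.7, 205.1], [262.0, 190.8]]
0 tilt 29.6 bluez 0.0057 [[199.0, 203.7], [258.5, 224.9], [265.6, 207.0], [260.3, 194.2]]
3 tilt 32.6 bluez -0.0016 [[197.9, 203.3], [256.7, 226.6], [264.5, 208.7], [258.6, 197.6]]
t 16.475 p [0.6484 0.0505 0.1411] x [ 0.26  -0.966 -0.003] yawx -74.9 z [ 0.476  0.131 -0.87 ] F [-0.1  0.3 -2.6] T [-0.14  0.64 -0.05] w 0.146 q [-0.09 -0.15  2.07  0.26  0.75  1.07]
```

View pics/c28.png

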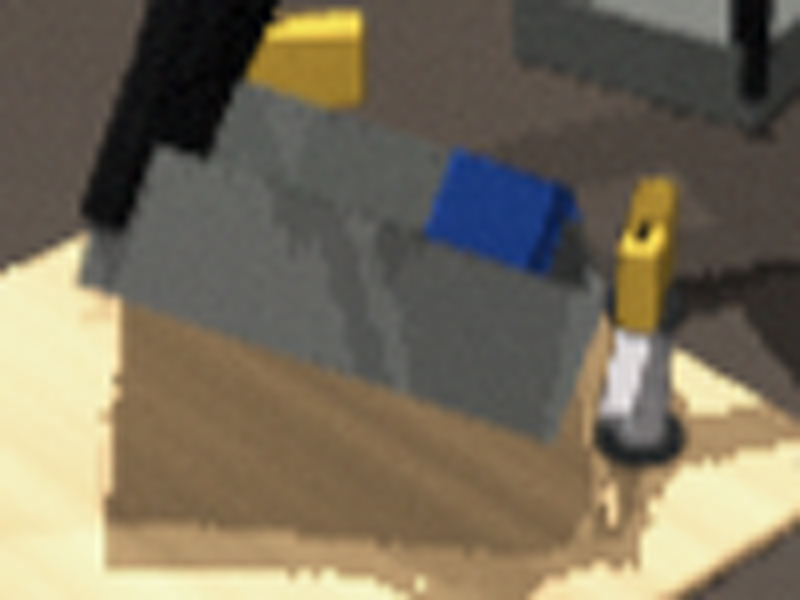

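Call:
carry_out --steps '[{"fingers": 255,"tx": -0.03,"ty": -0.01,"tz": 0.07,"ax": 0.025,"ay": -0.1,"az": 0},{"fingers": 255,"tx": -0.03,"ty": -0.01,"tz": 0.07,"ax": 0.025,"ay": -0.1,"az": 0},{"fingers": 255,"tx": 0,"ty": 0,"tz": 0,"ax": 0,"ay": 0,"az": 0},{"fingers": 255,"tx": 0,"ty": 0,"tz": 0,"ax": 0,"ay": 0,"az": 0},{"fingers": 255,"tx": 0,"ty": 0,"tz": 0,"ax": 0,"ay": 0,"az": 0},{"fingers": 255,"tx": 0,"ty": 0,"tz": 0,"ax": 0,"ay": 0,"az": 0},{"fingers": 255,"tx": 0,"ty": 0,"tz": 0,"ax": 0,"ay": 0,"az": 0}]'

```text
clock: 17.35
position: [0.6449, 0.0486, 0.1475]
eef_rot: [-0.218, 0.763, -0.586, 0.164]
contact_force: [-0.1, -0.3, -3.7]
width: 0.147
```

```bash
python3 - <<'E'
from h import *
st()
im=shot('top','t20');im2=shot('scene','s20')
cv2.imwrite('pics/c29.png',np.hstack([cv2.resize(im[170:210,230:270],(400,400),interpolation=cv2.INTER_CUBIC),cv2.resize(im2[170:245,190:265],(400,400),interpolation=cv2.INTER_CUBIC)]))
st()
E
```

```text
t 17.35 p [0.6449 0.0486 0.1475] x [ 0.259 -0.966 -0.006] yawx -75.0 z [ 0.506  0.141 -0.851] F [-0.1 -0.3 -3.7] T [-0.07  0.53 -0.04] w 0.147 q [-0.1  -0.19  2.1   0.29  0.73  1.04]
t 17.45 p [0.6449 0.0486 0.1475] x [ 0.259 -0.966 -0.006] yawx -75.0 z [ 0.506  0.141 -0.851] F [-0.9  0.5 -3. ] T [-0.05  0.57 -0.01] w 0.147 q [-0.1  -0.19  2.1   0.29  0.73  1.04]
```

View pics/c29.png

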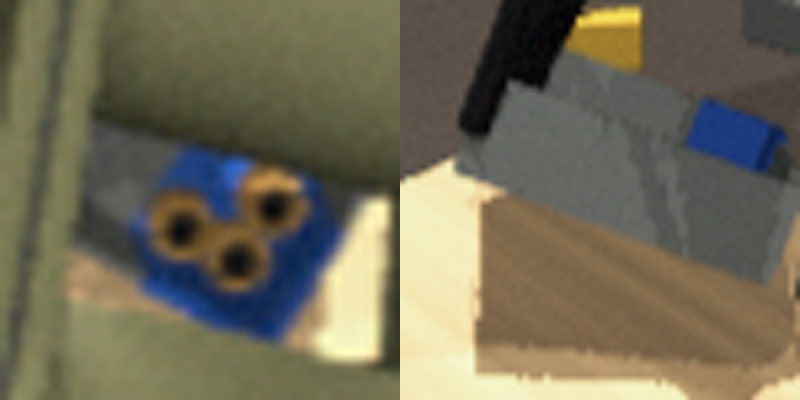

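View pics/s20.png

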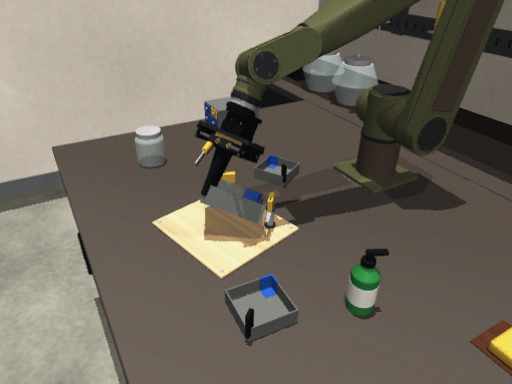

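```bash
python3 - <<'E'
from b import *
f=lambda x,y:(230+x/10-.5,170+y/10-.5)
bush([f(183,230),f(238,260),f(272,207)])
finish_job()
E
```

```text
O [0.5826 0.0324 0.0654] blue bottom [0.4896 0.0078 0.006 ]
-0.0793 0.0151
-0.0932 0.0011
-0.0794 -0.0126
the job is handed in; nothing more can be done
```

I opened both clamps until they hit a firm stop, then took the tote by its handle and tilted it with the blue corner lowest. All three bushings are in that corner. The job is handed in at about 17.5 s, still holding the tote; I don't know the verdict.

**Last checks**
- **Tilt:** the gripper stands at about 31.7°. The tote's own tilt, last judged from its outline before a final small raise, was about 27°, so it is probably near 29–30° now.
- **Bushings:** one sits in the corner and the other two beside it along the walls. They first jammed in an arch across the corner, so I rolled the tote about 8° and back to free them.
- **Hold:** the pose did not change over the last readings, with a light load (about 3–4 N) and the grip still closed on the handle. Calculation and pictures both put the blue corner at board level. The tote is clear of the clamps.
- **Other objects:** the bottle, jar and screwdriver look undisturbed in the last picture.

**What disagreed**
- **Fingertips:** they were about 25 mm higher than the reported tool point, and my first closing missed the right knob. I corrected for this from the pictures.
- **Clamps:** I turned the gripper about 80° on each knob, but the pictures show the clamps turned only about 65°. Torque rose sharply on both (about 1.4 N m right, 0.9 N m left). Their final directions match the 1.4 rad stop if both clamps began slightly open. I take that as fully open, but did not confirm it any other way.

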